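# Test the hold-down leaf springs, then crib the dyed slats on the sound stand

### The job

Test the leaf spring of both drying stands: with closed fingertips press the pad half-way along each leaf with about 6 N for a second, never 10 N, and judge from how far it bends which leaf is firm and which is tired. Then stack every dyed slat crosswise on the tray of the stand with the firm leaf: two to a layer on the guide lines, the bottom pair parallel to the leaf, each next layer across the one below (an odd last slat lies alone on its line on top). Also lay the red tag flat on the tray of the tired stand to mark it out of use, and leave the peg and the flask alone.

Things in the scene. Friction and masses are not known exactly. Their poses are not given: they have to be found in the camera images.
- stand_1: Drying stand, fixed to the table (the two stands look alike and one stands left, one right, in either order): grey base plate 150 mm (x) by 230 mm (y), 8 mm thick; origin at the centre of its underside. The plywood stacking tray is its +y part; its leaf spring is on the -y side, running along x, clamped in a grey block at the +x end (block top 62 mm above the table).
- stand_1_tray (a point): Centre of this stand's stacking tray, on its top face, 8 mm above the table; axes as the stand (x along the leaf). The tray is a flat 136 mm square without a rim; black guide lines are drawn 40 mm either side of this centre, two along x and two along y.
- stand_1_pad: Round rubber press pad, 24 mm across and 6 mm thick with a yellow dot, fixed on the leaf half-way along it, 55 mm from the leaf's clamp; origin at the centre of its underside on the leaf, z up (its top is 6 mm higher, about 62 mm above the table when unloaded). Press it straight down.
- stand_1_leaf (a joint): Bend of the steel leaf, rad: 0 unloaded, grows as the pad is pressed; the pad goes down by about 55 mm x this angle. The leaf springs back when let go. Under 6 N on the pad a firm leaf bends about 0.09 rad (5 mm at the pad), a tired one about 0.2 rad (11 mm), and in proportion at other forces. The overload limit is 10 N.
- stand_1_pointer (a joint): Thin black drag pointer beside the leaf, rad, same scale as the leaf: the leaf pushes it down and it stays at the greatest bend reached (within about 0.02). It reads near 0 at the start. On the little upright plate at the leaf's tip, facing the robot, the upper green zone runs to about 0.15 rad, the red zone beyond.
- stand_2: Drying stand, fixed to the table (the two stands look alike and one stands left, one right, in either order): grey base plate 150 mm (x) by 230 mm (y), 8 mm thick; origin at the centre of its underside. The plywood stacking tray is its +y part; its leaf spring is on the -y side, running along x, clamped in a grey block at the +x end (block top 62 mm above the table).
- stand_2_tray (a point): Centre of this stand's stacking tray, on its top face, 8 mm above the table; axes as the stand (x along the leaf). The tray is a flat 136 mm square without a rim; black guide lines are drawn 40 mm either side of this centre, two along x and two along y.
- stand_2_pad: Round rubber press pad, 24 mm across and 6 mm thick with a yellow dot, fixed on the leaf half-way along it, 55 mm from the leaf's clamp; origin at the centre of its underside on the leaf, z up (its top is 6 mm higher, about 62 mm above the table when unloaded). Press it straight down.
- stand_2_leaf (a joint): Bend of the steel leaf, rad: 0 unloaded, grows as the pad is pressed; the pad goes down by about 55 mm x this angle. The leaf springs back when let go. Under 6 N on the pad a firm leaf bends about 0.09 rad (5 mm at the pad), a tired one about 0.2 rad (11 mm), and in proportion at other forces. The overload limit is 10 N.
- stand_2_pointer (a joint): Thin black drag pointer beside the leaf, rad, same scale as the leaf: the leaf pushes it down and it stays at the greatest bend reached (within about 0.02). It reads near 0 at the start. On the little upright plate at the leaf's tip, facing the robot, the upper green zone runs to about 0.15 rad, the red zone beyond.
- slat_1: Loose dark brown dyed wooden slat, 120 mm (x) by 22 mm (y) by 14 mm (z), 40 g; origin at the centre of its underside. May be absent.
- slat_2: Loose blue dyed wooden slat, 120 mm (x) by 22 mm (y) by 14 mm (z), 40 g; origin at the centre of its underside. May be absent.
- slat_3: Loose green dyed wooden slat, 120 mm (x) by 22 mm (y) by 14 mm (z), 40 g; origin at the centre of its underside. May be absent.
- slat_4: Loose yellow dyed wooden slat, 120 mm (x) by 22 mm (y) by 14 mm (z), 40 g; origin at the centre of its underside. May be absent.
- slat_5: Loose violet dyed wooden slat, 120 mm (x) by 22 mm (y) by 14 mm (z), 40 g; origin at the centre of its underside. May be absent.
- slat_6: Loose orange-brown dyed wooden slat, 120 mm (x) by 22 mm (y) by 14 mm (z), 40 g; origin at the centre of its underside. May be absent.
- red_tag: Flat red plastic tag with a white stripe and a brass eyelet, 46 mm (x) by 72 mm (y) by 12 mm high, about 60 g: the out-of-use marker; origin at the centre of its underside, z up. It starts behind one of the stands, on the table.
- peg: Wooden clothes peg 15 mm by 72 mm (y) by 12 mm, a bystander behind the other stand; origin at the centre of its underside. Not to be moved.
- conical_flask: Glass conical flask, 65 mm across and 105 mm tall, a bystander behind the slats; origin at the centre of its underside. Must stay upright where it is.
Mind the look-alikes: they are no part of the job. Of the things that look like the slat_2, take the one that is farthest to the robot's left at the start. What is shaped like the slat_1 but pink is not meant.

How it is judged:
On the way, in this order (a step that is already met when the one before it is completed fails the run):
1. one leaf is pressed on its mid-span pad with the fingers at 4 N or more (6 N wanted) for a moment ((contact force between the fingers and stand_1_pad above 4 N or contact force between the fingers and stand_2_pad above 4 N)), for 0.3 s.
2. the other leaf is pressed on its pad in the same way, so that both drag pointers have been moved as by 4 N or more ((contact force between the fingers and stand_1_pad above 4 N or contact force between the fingers and stand_2_pad above 4 N) and value of joint stand_1_pointer above 0.125 rad and value of joint stand_2_pointer above 0.05 rad), for 0.3 s.
3. then the first slat lies in the bottom layer on the firm stand's tray (((z of slat_1 in the frame of stand_2_tray between -0.005 and 0.005 m and x of slat_1 in the frame of stand_2_tray between -0.02 and 0.02 m and (y of slat_1 in the frame of stand_2_tray between 0.028 and 0.052 m or y of slat_1 in the frame of stand_2_tray between -0.052 and -0.028 m) and angle between the x axis of slat_1 and the x axis of stand_2_tray, either way round below 0.16 rad) or (z of slat_2 in the frame of stand_2_tray between -0.005 and 0.005 m and x of slat_2 in the frame of stand_2_tray between -0.02 and 0.02 m and (y of slat_2 in the frame of stand_2_tray between 0.028 and 0.052 m or y of slat_2 in the frame of stand_2_tray between -0.052 and -0.028 m) and angle between the x axis of slat_2 and the x axis of stand_2_tray, either way round below 0.16 rad) or (z of slat_3 in the frame of stand_2_tray between -0.005 and 0.005 m and x of slat_3 in the frame of stand_2_tray between -0.02 and 0.02 m and (y of slat_3 in the frame of stand_2_tray between 0.028 and 0.052 m or y of slat_3 in the frame of stand_2_tray between -0.052 and -0.028 m) and angle between the x axis of slat_3 and the x axis of stand_2_tray, either way round below 0.16 rad) or (z of slat_4 in the frame of stand_2_tray between -0.005 and 0.005 m and x of slat_4 in the frame of stand_2_tray between -0.02 and 0.02 m and (y of slat_4 in the frame of stand_2_tray between 0.028 and 0.052 m or y of slat_4 in the frame of stand_2_tray between -0.052 and -0.028 m) and angle between the x axis of slat_4 and the x axis of stand_2_tray, either way round below 0.16 rad) or (z of slat_5 in the frame of stand_2_tray between -0.005 and 0.005 m and x of slat_5 in the frame of stand_2_tray between -0.02 and 0.02 m and (y of slat_5 in the frame of stand_2_tray between 0.028 and 0.052 m or y of slat_5 in the frame of stand_2_tray between -0.052 and -0.028 m) and angle between the x axis of slat_5 and the x axis of stand_2_tray, either way round below 0.16 rad) or (z of slat_6 in the frame of stand_2_tray between -0.005 and 0.005 m and x of slat_6 in the frame of stand_2_tray between -0.02 and 0.02 m and (y of slat_6 in the frame of stand_2_tray between 0.028 and 0.052 m or y of slat_6 in the frame of stand_2_tray between -0.052 and -0.028 m) and angle between the x axis of slat_6 and the x axis of stand_2_tray, either way round below 0.16 rad))), for 0.2 s.
At the end, for the whole second after the job is handed in: All slats lie crosswise on the firm stand's tray (layers 1, 3 along the leaf, 2 across): within 20 mm lengthwise, 12 mm of a guide line, 0.16 rad, 5 mm in height; the red tag lies flat on the tired stand's tray, within 50 mm of its centre each way; leaves let go, all at rest (((z of slat_1 in the frame of stand_2_tray between -0.005 and 0.005 m and x of slat_1 in the frame of stand_2_tray between -0.02 and 0.02 m and (y of slat_1 in the frame of stand_2_tray between 0.028 and 0.052 m or y of slat_1 in the frame of stand_2_tray between -0.052 and -0.028 m) and angle between the x axis of slat_1 and the x axis of stand_2_tray, either way round below 0.16 rad) or (z of slat_1 in the frame of stand_2_tray between 0.009 and 0.019 m and y of slat_1 in the frame of stand_2_tray between -0.02 and 0.02 m and (x of slat_1 in the frame of stand_2_tray between 0.028 and 0.052 m or x of slat_1 in the frame of stand_2_tray between -0.052 and -0.028 m) and angle between the x axis of slat_1 and the y axis of stand_2_tray, either way round below 0.16 rad) or (z of slat_1 in the frame of stand_2_tray between 0.023 and 0.033 m and x of slat_1 in the frame of stand_2_tray between -0.02 and 0.02 m and (y of slat_1 in the frame of stand_2_tray between 0.028 and 0.052 m or y of slat_1 in the frame of stand_2_tray between -0.052 and -0.028 m) and angle between the x axis of slat_1 and the x axis of stand_2_tray, either way round below 0.16 rad)) and ((z of slat_2 in the frame of stand_2_tray between -0.005 and 0.005 m and x of slat_2 in the frame of stand_2_tray between -0.02 and 0.02 m and (y of slat_2 in the frame of stand_2_tray between 0.028 and 0.052 m or y of slat_2 in the frame of stand_2_tray between -0.052 and -0.028 m) and angle between the x axis of slat_2 and the x axis of stand_2_tray, either way round below 0.16 rad) or (z of slat_2 in the frame of stand_2_tray between 0.009 and 0.019 m and y of slat_2 in the frame of stand_2_tray between -0.02 and 0.02 m and (x of slat_2 in the frame of stand_2_tray between 0.028 and 0.052 m or x of slat_2 in the frame of stand_2_tray between -0.052 and -0.028 m) and angle between the x axis of slat_2 and the y axis of stand_2_tray, either way round below 0.16 rad) or (z of slat_2 in the frame of stand_2_tray between 0.023 and 0.033 m and x of slat_2 in the frame of stand_2_tray between -0.02 and 0.02 m and (y of slat_2 in the frame of stand_2_tray between 0.028 and 0.052 m or y of slat_2 in the frame of stand_2_tray between -0.052 and -0.028 m) and angle between the x axis of slat_2 and the x axis of stand_2_tray, either way round below 0.16 rad)) and ((z of slat_3 in the frame of stand_2_tray between -0.005 and 0.005 m and x of slat_3 in the frame of stand_2_tray between -0.02 and 0.02 m and (y of slat_3 in the frame of stand_2_tray between 0.028 and 0.052 m or y of slat_3 in the frame of stand_2_tray between -0.052 and -0.028 m) and angle between the x axis of slat_3 and the x axis of stand_2_tray, either way round below 0.16 rad) or (z of slat_3 in the frame of stand_2_tray between 0.009 and 0.019 m and y of slat_3 in the frame of stand_2_tray between -0.02 and 0.02 m and (x of slat_3 in the frame of stand_2_tray between 0.028 and 0.052 m or x of slat_3 in the frame of stand_2_tray between -0.052 and -0.028 m) and angle between the x axis of slat_3 and the y axis of stand_2_tray, either way round below 0.16 rad) or (z of slat_3 in the frame of stand_2_tray between 0.023 and 0.033 m and x of slat_3 in the frame of stand_2_tray between -0.02 and 0.02 m and (y of slat_3 in the frame of stand_2_tray between 0.028 and 0.052 m or y of slat_3 in the frame of stand_2_tray between -0.052 and -0.028 m) and angle between the x axis of slat_3 and the x axis of stand_2_tray, either way round below 0.16 rad)) and ((z of slat_4 in the frame of stand_2_tray between -0.005 and 0.005 m and x of slat_4 in the frame of stand_2_tray between -0.02 and 0.02 m and (y of slat_4 in the frame of stand_2_tray between 0.028 and 0.052 m or y of slat_4 in the frame of stand_2_tray between -0.052 and -0.028 m) and angle between the x axis of slat_4 and the x axis of stand_2_tray, either way round below 0.16 rad) or (z of slat_4 in the frame of stand_2_tray between 0.009 and 0.019 m and y of slat_4 in the frame of stand_2_tray between -0.02 and 0.02 m and (x of slat_4 in the frame of stand_2_tray between 0.028 and 0.052 m or x of slat_4 in the frame of stand_2_tray between -0.052 and -0.028 m) and angle between the x axis of slat_4 and the y axis of stand_2_tray, either way round below 0.16 rad) or (z of slat_4 in the frame of stand_2_tray between 0.023 and 0.033 m and x of slat_4 in the frame of stand_2_tray between -0.02 and 0.02 m and (y of slat_4 in the frame of stand_2_tray between 0.028 and 0.052 m or y of slat_4 in the frame of stand_2_tray between -0.052 and -0.028 m) and angle between the x axis of slat_4 and the x axis of stand_2_tray, either way round below 0.16 rad)) and ((z of slat_5 in the frame of stand_2_tray between -0.005 and 0.005 m and x of slat_5 in the frame of stand_2_tray between -0.02 and 0.02 m and (y of slat_5 in the frame of stand_2_tray between 0.028 and 0.052 m or y of slat_5 in the frame of stand_2_tray between -0.052 and -0.028 m) and angle between the x axis of slat_5 and the x axis of stand_2_tray, either way round below 0.16 rad) or (z of slat_5 in the frame of stand_2_tray between 0.009 and 0.019 m and y of slat_5 in the frame of stand_2_tray between -0.02 and 0.02 m and (x of slat_5 in the frame of stand_2_tray between 0.028 and 0.052 m or x of slat_5 in the frame of stand_2_tray between -0.052 and -0.028 m) and angle between the x axis of slat_5 and the y axis of stand_2_tray, either way round below 0.16 rad) or (z of slat_5 in the frame of stand_2_tray between 0.023 and 0.033 m and x of slat_5 in the frame of stand_2_tray between -0.02 and 0.02 m and (y of slat_5 in the frame of stand_2_tray between 0.028 and 0.052 m or y of slat_5 in the frame of stand_2_tray between -0.052 and -0.028 m) and angle between the x axis of slat_5 and the x axis of stand_2_tray, either way round below 0.16 rad)) and ((z of slat_6 in the frame of stand_2_tray between -0.005 and 0.005 m and x of slat_6 in the frame of stand_2_tray between -0.02 and 0.02 m and (y of slat_6 in the frame of stand_2_tray between 0.028 and 0.052 m or y of slat_6 in the frame of stand_2_tray between -0.052 and -0.028 m) and angle between the x axis of slat_6 and the x axis of stand_2_tray, either way round below 0.16 rad) or (z of slat_6 in the frame of stand_2_tray between 0.009 and 0.019 m and y of slat_6 in the frame of stand_2_tray between -0.02 and 0.02 m and (x of slat_6 in the frame of stand_2_tray between 0.028 and 0.052 m or x of slat_6 in the frame of stand_2_tray between -0.052 and -0.028 m) and angle between the x axis of slat_6 and the y axis of stand_2_tray, either way round below 0.16 rad) or (z of slat_6 in the frame of stand_2_tray between 0.023 and 0.033 m and x of slat_6 in the frame of stand_2_tray between -0.02 and 0.02 m and (y of slat_6 in the frame of stand_2_tray between 0.028 and 0.052 m or y of slat_6 in the frame of stand_2_tray between -0.052 and -0.028 m) and angle between the x axis of slat_6 and the x axis of stand_2_tray, either way round below 0.16 rad)) and linear speed of each of slat_1, slat_2, slat_3, slat_4, slat_5, slat_6, red_tag below 0.02 m/s and x of red_tag in the frame of stand_1_tray between -0.05 and 0.05 m and y of red_tag in the frame of stand_1_tray between -0.05 and 0.05 m and z of red_tag in the frame of stand_1_tray between -0.005 and 0.006 m and angle between red_tag's own z axis and vertical below 0.15 rad and value of joint each of stand_1_leaf, stand_2_leaf below 0.04 rad); the robot touches nothing.
It fails at once if a leaf is overloaded (pressed with 10 N or more) (value of joint stand_1_pointer above 0.38 rad or value of joint stand_2_pointer above 0.16 rad or contact force between the fingers and stand_1_pad above 11 N or contact force between the fingers and stand_2_pad above 11 N).
It fails at once if the flask is tipped or moved (angle between conical_flask's own z axis and vertical above 0.4 rad or distance of conical_flask from where it was at the start of the episode above 0.04 m).
It fails at once if the clothes peg is moved away (distance of peg from where it was at the start of the episode above 0.04 m).
Of slat_1, slat_2, slat_3, slat_4, slat_5, slat_6 only 4 to 6 are there at a start; the rules pass over those that are not, and their reading is None.
At some moment in a run one of red_tag may be knocked a few centimetres aside while the robot is not near it.
Once in a run the grip may slacken for a moment while it holds something.
It also fails if it takes over 210 s, if anything falls off the work surface, if the arm or the gripper's body presses on something with over 40 N, if the wrist force passes 120 N, or if a joint passes its speed limit or range.

### The arm

A 6-joint arm with a two-finger parallel gripper is mounted at the origin on a cart in front of the work surface, level with it; the furniture and walls round the work are solid. World frame = base frame: x ahead of the robot, y to its left, z up, the work surface at z = 0. Lengths are in m, angles in rad, forces in N, time in s.
With the tool pointing down it reaches from about 0.35 to 0.975 m from the base axis. Payload 7.1 kg.
Tool frame: the origin (TCP) lies on the front face of the gripper's body, between the roots of the fingers; the fingertips stand robot.tip_reach ahead of it and the grasp point (between the pads) lies 61 mm ahead of it (robot.tip_reach is the distance from the TCP to the fingertips, in m); z points along the fingers, x is the direction in which the jaws open and shut, and the axes are right-handed (so a half turn about z gives the same grasp; the last joint's range is limited). The gripper opens to 88 mm and grips with 3 to 60 N. Pads are 20 mm wide; open, the fingers measure 115 mm over their backs; the gripper's body (75 mm by 178 mm) begins 61 mm behind the grasp point.
Start: joints at [-1.323, 0.423, 1.63, -0, 1.089, -0.019], TCP at [0.165, -0.603, 0.303] pointing down, gripper open.
Joint ranges: [-3, 3], [-0.9, 2.11], [0.09, 2.58], [-1.31, 4.45], [0.11, 2.69], [-2.54, 2.54]. Speed limits (rad/s): [2.39, 2.39, 3.01, 3.14, 3.14, 3.14].

### API

Orientations are given as a unit quaternion [w, x, y, z].
In Python, from plant import robot gives the robot as it stands.
- The arm moves only by the shell command python3 -m jog 'ROWS' [FORCE]. ROWS is a JSON object of lists of equal length, an entry for each row: "turn": the turn, a rotation vector about the tool's x, y, z in degrees, a list of three; "linear": the shift along the tool's x, y, z in m, a list of three; "claw": the opening, from 0 (shut) to 1 (fully open). A call has 1 to 5 rows; each row shifts and turns the commanded pose from where the row before left it, along the tool's axes as they then stand; what a row does not reach is not made up. A row lasts 1/10 s, in which the tool goes at most 50 mm and 8.59 degrees, less where a joint would pass 70% of its speed; a pose out of reach is approached as far as the arm can. A call with a gripper value outside its range is refused whole. The fingers move at their own pace and stop on an object; FORCE is the grip in N (left out, the last holds). Time passes only in rows, so rows that do not move let the fingers close. It gives the time, the measured TCP pose, the force and the opening at its end, in the units of the state.
- robot.observe(): the state, without advancing time (a new reading comes with each control period).
- robot.get_image(name): name is "scene" or "top"; returns a dict with "image" (480x640x3 uint8, red, green, blue), "z_map" (480x640 float32, m along the optical axis (not along the pixel's ray), 0 where there is no reading), "mtx" (3x3 intrinsics, pixels), "R" (3x3) and "t" (3): a world point X has camera coordinates R X + t. Camera axes: x right, y down, z forward; pixel columns grow to the right and rows downward; lengths in m; the calibration is good to about 2 mm. A picture is of the moment at which its call begins.
- robot.hand_in(): hands the job in, once; it reports no verdict.
The state is a dict: "time_s": time; "q": joint angles; "joint_vel": joint speeds; "tau": joint torques, N m; "eef_pos": TCP position; "ee_rot": TCP orientation; "force": force on the tool from outside, world axes, zero at the start; "wrist_torque": the same for the moment, N m; "opening": finger opening in m.
Only numpy, scipy, OpenCV 4.12 (cv2) and the standard library are available. Lean on these libraries where they do the work, as an engineer would, in place of code of your own. Each camera call takes 0.05 s, during which the arm holds its last target. There are 200 camera calls.

## Working session

There is one attempt and no reset: what is moved stays moved. The work goes in short steps, Python scripts to look and compute and a shell command to move; the robot and the scene stay as the last step left them, time stands still between calls to the robot, and variables do not carry over. Pictures are saved under pics/ and viewed, about 12 in all and at most 16, crops included, and the job is handed in when it is done.

```bash
ls; mkdir -p pics; python3 - <<'E'
from plant import robot
import cv2,numpy as np
print(robot.tip_reach, robot.observe())
for n in("scene","top"):
    d=robot.get_image(n); cv2.imwrite(f"pics/{n}0.png",d["image"][:,:,::-1]); np.savez(f"pics/{n}0.npz",**d)
    print(n,d["mtx"],d["R"],d["t"])
E
```

```text
pics
0.08 {'time_s': 0.0, 'q': array([-1.32298995e+00,  4.23825444e-01,  1.63065310e+00, -2.57005155e-06,
        1.08861122e+00, -1.90144858e-02]), 'joint_vel': array([-0.00075447,  0.00118181, -0.00045679,  0.00085939, -0.00041767,
       -0.00039317]), 'tau': array([ 1.49911080e-03, -5.44629622e+01, -2.73671955e+01,  6.44553406e-02,
        2.26581772e-02, -1.11777310e-04]), 'eef_pos': array([ 0.16470395, -0.60247257,  0.30192572]), 'ee_rot': array([-4.64538233e-04,  7.94879417e-01, -6.06766967e-01, -5.86974567e-04]), 'force': array([ 0.28763134, -0.05875266,  0.90522811]), 'wrist_torque': array([ 0.00405408, -0.00148272, -0.00684072]), 'opening': 0.08793513538956073}
scene [[614.37178235   0.         305.64146252]
 [  0.         614.37178235 234.38870625]
 [  0.           0.           1.        ]] [[ 0.01511954 -0.99976747 -0.01537551]
 [-0.4110812   0.00780223 -0.91156534]
 [ 0.91147334  0.02010303 -0.41086764]] [-0.03134765  0.28196439  1.13611196]
top [[607.23096686   0.         315.53163306]
 [  0.         607.23096686 233.6541007 ]
 [  0.           0.           1.        ]] [[ 0.02707951 -0.99946045  0.01858794]
 [-0.98077515 -0.03015888 -0.19279665]
 [ 0.19325321 -0.01300975 -0.98106266]] [-0.05978244  0.53735712  1.29693982]
```

View pics/top0.png

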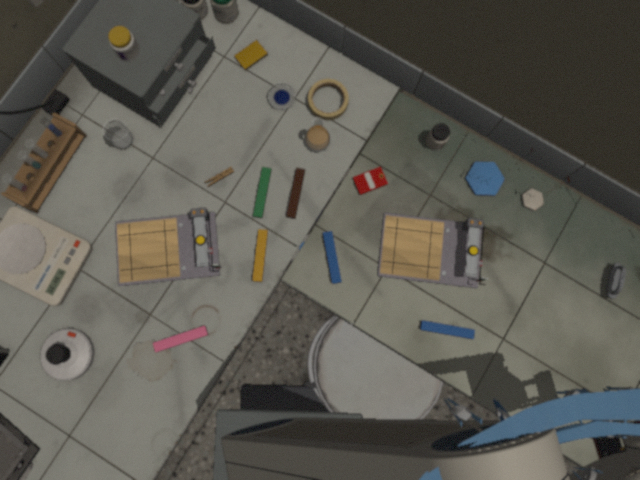

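View pics/scene0.png

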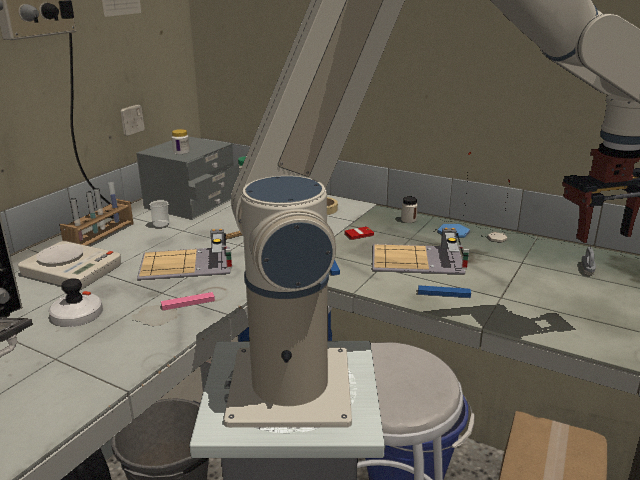

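The top view (left is +y, up is +x) shows these candidates:
- **Slats:** brown (295,193), green (262,192), yellow (259,255) and blue (332,257). There is a second blue at (447,330), further right, so it's a look-alike. The pink one at (180,338) is a look-alike too.
- **Tag and peg:** red tag (370,180), peg (218,176).
- **Stands:** trays at (148,250) and (412,248), pads at (200,240) and (473,251).

Next I measure these.

```bash
cat > h.py <<'E'
import cv2,numpy as np
from plant import robot
def grab(n,f):
    d=robot.get_image(n); cv2.imwrite(f"pics/{f}.png",d["image"][:,:,::-1]); return d
def ray(d,uv,z):
    uv=np.asarray(uv,float).reshape(-1,2)
    v=np.c_[uv,np.ones(len(uv))]@np.linalg.inv(d["mtx"]).T@d["R"]
    c=-d["R"].T@d["t"]; return c+v*((z-c[2])/v[:,2])[:,None]
HSV=dict(brown=((0,60,20),(14,255,110)),blue=((104,120,60),(118,255,255)),green=((60,90,40),(85,255,255)),
 yellow=((18,150,120),(30,255,255)),pink=((150,80,120),(172,255,255)),red=((174,150,120),(180,255,255)))
def slats(d,z=0.014,box=(100,130,520,350),names=HSV,amin=150,amax=1500):
    hsv=cv2.cvtColor(d["image"],cv2.COLOR_RGB2HSV); out=[]
    for k in names:
        m=cv2.inRange(hsv,*map(np.array,HSV[k])); q=np.zeros_like(m); a,b,c,e=box; q[b:e,a:c]=m[b:e,a:c]
        q=cv2.morphologyEx(q,cv2.MORPH_CLOSE,np.ones((5,5)))
        for c in cv2.findContours(q,0,2)[0]:
            if not amin<cv2.contourArea(c)<amax: continue
            r=cv2.minAreaRect(c); p=ray(d,cv2.boxPoints(r),z)[:,:2]
            e1,e2=p[1]-p[0],p[2]-p[1]; l=e1 if np.hypot(*e1)>np.hypot(*e2) else e2
            out.append((k,np.round(r[0]),p.mean(0).round(4),round(np.degrees(np.arctan2(l[1],l[0]))%180,1),np.round([np.hypot(*e1),np.hypot(*e2)],3)))
    return out
E
python3 - <<'E'
from h import *
d=dict(np.load("pics/top0.npz"))
for s in slats(d,amin=60): print(*s)
hsv=cv2.cvtColor(d["image"],cv2.COLOR_RGB2HSV)
# tray
m=cv2.inRange(hsv,np.array((12,70,90)),np.array((24,150,255)))
m=cv2.morphologyEx(m,cv2.MORPH_CLOSE,np.ones((7,7)))
for c in cv2.findContours(m,0,2)[0]:
    if cv2.contourArea(c)>2500:
        r=cv2.minAreaRect(c);p=ray(d,cv2.boxPoints(r),.008)[:,:2];print("tray",np.round(r[0]),p.mean(0),p.round(3).tolist())
for uv in((200,240),(473.5,251)): print("pad",ray(d,uv,.062))
for n,uv in dict(flaskA=(316,140),flaskB=(282,98),peg=(218,177),tag=(370,181)).items(): print(n,ray(d,uv,.01))
im=d["image"][:,:,::-1]
cv2.imwrite("pics/c1.png",np.vstack([cv2.resize(im[195:295,100:280],None,fx=3,fy=3,interpolation=2)[:,:540],cv2.resize(im[195:295,340:520],None,fx=3,fy=3,interpolation=2)]))
E
```

```text
brown [295. 193.] [0.6421 0.005 ] 171.0 [0.118 0.021]
blue [447. 329.] [ 0.3387 -0.343 ] 81.6 [0.018 0.117]
blue [331. 257.] [ 0.494  -0.0821] 11.4 [0.019 0.116]
blue [484. 178.] [ 0.6917 -0.4369] 91.9 [0.083 0.073]
green [262. 192.] [0.6413 0.0826] 172.3 [0.116 0.019]
yellow [260. 255.] [0.4936 0.0807] 175.9 [0.117 0.02 ]
pink [180. 338.] [0.3023 0.2475] 110.1 [0.115 0.021]
tray [148. 250.] [0.49918431 0.33601551] [[0.558, 0.418], [0.576, 0.277], [0.44, 0.255], [0.423, 0.393]]
tray [412. 247.] [ 0.52315326 -0.26724651] [[0.461, -0.192], [0.597, -0.206], [0.585, -0.344], [0.45, -0.328]]
tray [ 44. 164.] [0.69625561 0.59247629] [[0.618, 0.688], [0.827, 0.58], [0.773, 0.496], [0.567, 0.605]]
pad [[0.51507177 0.20903437 0.062     ]]
pad [[ 0.50878872 -0.39354472  0.062     ]]
flaskA [[ 0.7731319  -0.03979042  0.01      ]]
flaskB [[0.87616855 0.04454775 0.01      ]]
peg [[0.6748202  0.18606994 0.01      ]]
tag [[ 0.67666592 -0.16874553  0.01      ]]
```

View pics/c1.png

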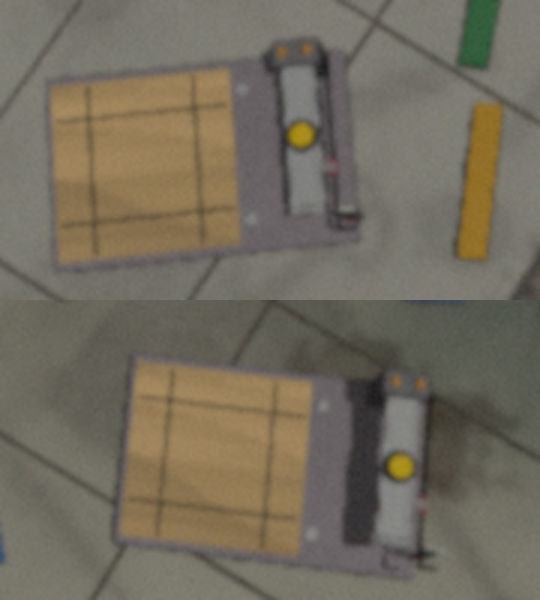

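The crop shows both stands' leaves to the right of the trays, each with a yellow dot on its pad. The clamp block is at the far end and the guide lines are clear. I'll fix the stand poses from the guide-line crossings and plan the first press.

```bash
cat >> h.py <<'E'
def pose():
    o=robot.observe(); w,x,y,z=o["ee_rot"]; from scipy.spatial.transform import Rotation as Ro
    return o,Ro.from_quat([x,y,z,w]).as_matrix()
def go(x,y,z,yaw):
    """remaining move in present tool axes (mm) + turn about tool z (deg)"""
    o,M=pose(); d=M.T@(np.array([x,y,z])-o["eef_pos"]); cur=np.degrees(np.arctan2(M[1,0],M[0,0]))
    t=(cur-yaw+90)%180-90
    f=np.radians(yaw)
    print("now",o["eef_pos"].round(4),"yaw %.1f q6 %.2f tilt %s F %s open %.3f t %.1f"%(cur,o["q"][5],M[:2,2].round(3),o["force"].round(1),o["opening"],o["time_s"]))
    print("tool shift mm",(d*1000).round(1),"turn z deg %.1f"%t)
E
python3 - <<'E'
from h import *
d=dict(np.load("pics/top0.npz"))
for n,u in dict(L=[(129.3,235),(165.3,230.7),(132.3,269.3),(167.7,265)],R=[(397,227.3),(431.7,232.7),(393.3,262.3),(428.7,267.3)]).items():
    p=ray(d,u,.008)[:,:2]; c=p.mean(0); X=(p[0]-p[2]+p[1]-p[3])/2; Y=(p[0]-p[1]+p[2]-p[3])/2
    print(n,"tray",c.round(4),"len",np.hypot(*X).round(3),np.hypot(*Y).round(3),"yaw X %.1f, Y-90 %.1f"%(np.degrees(np.arctan2(X[1],X[0])),np.degrees(np.arctan2(Y[1],Y[0]))-90))
go(.509,-.394,.165,-5)
E
```

```text
L tray [0.4984 0.3336] len 0.08 0.081 yaw X 9.0, Y-90 8.8
R tray [ 0.5226 -0.2686] len 0.082 0.081 yaw X -5.6, Y-90 -6.8
now [ 0.1647 -0.6025  0.302 ] yaw -74.7 q6 -0.02 tilt [-0.     0.001] F [ 0.2 -0.2  0.3] open 0.087 t 0.1
tool shift mm [-110.2 -387.1  137.1] turn z deg -69.7
```

```bash

J="-0.011,-0.0387,0.003"
python3 -m jog '{"turn":[[0,0,0],[0,0,0],[0,0,0],[0,0,0],[0,0,0]],"linear":[[-0.011,-0.0387,0],[-0.011,-0.0387,0],[-0.011,-0.0387,0],[-0.011,-0.0387,0],[-0.011,-0.0387,0]],"claw":[0,0,0,0,0]}' 20
python3 -m jog '{"turn":[[0,0,0],[0,0,0],[0,0,0],[0,0,0],[0,0,0]],"linear":[[-0.011,-0.0387,0],[-0.011,-0.0387,0],[-0.011,-0.0387,0],[-0.011,-0.0387,0],[-0.011,-0.0387,0]],"claw":[0,0,0,0,0]}'
python3 -m jog '{"turn":[[0,0,-8],[0,0,-8],[0,0,-8],[0,0,-8],[0,0,-8]],"linear":[[0,0,0.02],[0,0,0.02],[0,0,0.02],[0,0,0.02],[0,0,0.02]],"claw":[0,0,0,0,0]}'
python3 -m jog '{"turn":[[0,0,-8],[0,0,-8],[0,0,-8],[0,0,-6],[0,0,0]],"linear":[[0,0,0],[0,0,0],[0,0,0],[0,0,0],[0,0,0]],"claw":[0,0,0,0,0]}'
python3 -c "
from h import *
go(.509,-.394,.150,-6)"
```

```text
time_s: 0.6
eef_pos: [0.338, -0.4977, 0.3024]
ee_rot: [-0.0, 0.795, -0.607, -0.0]
force: [0.7, -1.1, -0.6]
opening: 0.0513
time_s: 1.1
eef_pos: [0.5103, -0.3935, 0.3023]
ee_rot: [0.0, 0.795, -0.607, -0.0]
force: [-0.5, -0.9, 0.4]
opening: 0.0114
time_s: 1.6
eef_pos: [0.5089, -0.3945, 0.2015]
ee_rot: [-0.0, 0.955, -0.295, -0.0]
force: [0.1, 0.1, -0.1]
opening: 0.0007
time_s: 2.1
eef_pos: [0.5089, -0.3946, 0.2022]
ee_rot: [-0.0, 0.999, -0.041, -0.0]
force: [0.3, 0.2, -0.4]
opening: 0.0003
now [ 0.5089 -0.3946  0.2022] yaw -4.7 q6 -0.60 tilt [-0.001  0.001] F [ 0.3  0.2 -0.4] open 0.000 t 2.1
tool shift mm [ 0.1 -0.6 52.2] turn z deg 1.3
```

```bash

python3 -m jog '{"turn":[[0,0,0],[0,0,0],[0,0,0],[0,0,0]],"linear":[[0,0,0.03],[0,0,0.022],[0,0,0.004],[0,0,0]],"claw":[0,0,0,0]}'
python3 -m jog '{"turn":[[0,0,0],[0,0,0],[0,0,0]],"linear":[[0,0,0.002],[0,0,0.001],[0,0,0]],"claw":[0,0,0]}'
python3 -m jog '{"turn":[[0,0,0],[0,0,0],[0,0,0]],"linear":[[0,0,0.001],[0,0,0],[0,0,0]],"claw":[0,0,0]}'
python3 -m jog '{"turn":[[0,0,0],[0,0,0],[0,0,0]],"linear":[[0,0,0.001],[0,0,0],[0,0,0]],"claw":[0,0,0]}'
```

```text
time_s: 2.5
eef_pos: [0.5088, -0.3945, 0.146]
ee_rot: [-0.001, 0.999, -0.042, -0.001]
force: [0.9, -0.6, 0.5]
opening: 0.0005
time_s: 2.8
eef_pos: [0.5094, -0.395, 0.1445]
ee_rot: [0.0, 0.999, -0.041, 0.001]
force: [0.1, -0.2, -0.6]
opening: 0.0003
time_s: 3.1
eef_pos: [0.5092, -0.3948, 0.1428]
ee_rot: [0.0, 0.999, -0.041, 0.0]
force: [-0.2, -0.6, -0.1]
opening: 0.0004
time_s: 3.4
eef_pos: [0.5091, -0.3947, 0.1416]
ee_rot: [-0.0, 0.999, -0.041, -0.0]
force: [0.8, -0.8, 0.7]
opening: 0.0002
```

```bash

for i in 1 2; do python3 -m jog '{"turn":[[0,0,0],[0,0,0],[0,0,0]],"linear":[[0,0,0.001],[0,0,0],[0,0,0]],"claw":[0,0,0]}' | grep -E "pos|force"; done
```

```text
eef_pos: [0.5091, -0.3947, 0.1406]
force: [-0.8, -0.0, 0.2]
eef_pos: [0.5091, -0.3947, 0.1397]
force: [-0.7, 0.0, 0.4]
```

```bash

python3 -m jog '{"turn":[[0,0,0],[0,0,0],[0,0,0]],"linear":[[0,0,0.001],[0,0,0],[0,0,0]],"claw":[0,0,0]}' | grep -E "pos|force"
python3 -m jog '{"turn":[[0,0,0],[0,0,0],[0,0,0]],"linear":[[0,0,0.001],[0,0,0],[0,0,0]],"claw":[0,0,0]}' | grep -E "pos|force"
python3 -m jog '{"turn":[[0,0,0],[0,0,0],[0,0,0]],"linear":[[0,0,0.001],[0,0,0],[0,0,0]],"claw":[0,0,0]}' | grep -E "pos|force"
```

```text
eef_pos: [0.509, -0.3947, 0.1386]
force: [-1.2, 1.3, 1.1]
eef_pos: [0.509, -0.3947, 0.1377]
force: [-0.8, -0.0, 2.2]
eef_pos: [0.5091, -0.3947, 0.1367]
force: [-1.5, 0.2, 2.8]
```

```bash

python3 -m jog '{"turn":[[0,0,0],[0,0,0],[0,0,0]],"linear":[[0,0,0.001],[0,0,0],[0,0,0]],"claw":[0,0,0]}' | grep -E "pos|force"
python3 -m jog '{"turn":[[0,0,0],[0,0,0]],"linear":[[0,0,0.001],[0,0,0]],"claw":[0,0]}' | grep -E "pos|force"
python3 -m jog '{"turn":[[0,0,0]],"linear":[[0,0,0]],"claw":[0]}' | grep -E "pos|force"
python3 -m jog '{"turn":[[0,0,0]],"linear":[[0,0,0]],"claw":[0]}' | grep -E "pos|force"
```

```text
eef_pos: [0.5091, -0.3948, 0.1357]
force: [-2.3, -0.1, 3.0]
eef_pos: [0.5091, -0.3947, 0.1346]
force: [-1.9, 0.4, 5.2]
eef_pos: [0.5091, -0.3947, 0.1347]
force: [-3.3, -0.6, 3.6]
eef_pos: [0.5091, -0.3947, 0.1347]
force: [-2.7, 0.7, 3.1]
```

```bash

python3 -m jog '{"turn":[[0,0,0],[0,0,0]],"linear":[[0,0,0.001],[0,0,0]],"claw":[0,0]}' | grep -E "pos|force"
python3 -m jog '{"turn":[[0,0,0]],"linear":[[0,0,0]],"claw":[0]}' | grep -E "force"
python3 -m jog '{"turn":[[0,0,0]],"linear":[[0,0,0]],"claw":[0]}' | grep -E "force"
python3 -m jog '{"turn":[[0,0,0]],"linear":[[0,0,0]],"claw":[0]}' | grep -E "force"
python3 -m jog '{"turn":[[0,0,0]],"linear":[[0,0,0]],"claw":[0]}' | grep -E "force"
```

```text
eef_pos: [0.5091, -0.3947, 0.1336]
force: [-2.7, 0.4, 4.9]
force: [-2.5, 0.1, 4.3]
force: [-3.5, -0.0, 4.6]
force: [-2.3, 0.2, 3.8]
force: [-2.7, 0.4, 4.0]
```

```bash
python3 - <<'E'
from h import *
d=grab("scene","s1"); cv2.imwrite("pics/s1c.png",cv2.resize(d["image"][205:305,360:500,::-1],None,fx=5,fy=5,interpolation=2))
E
```

```text
(no output)
```

View pics/s1c.png

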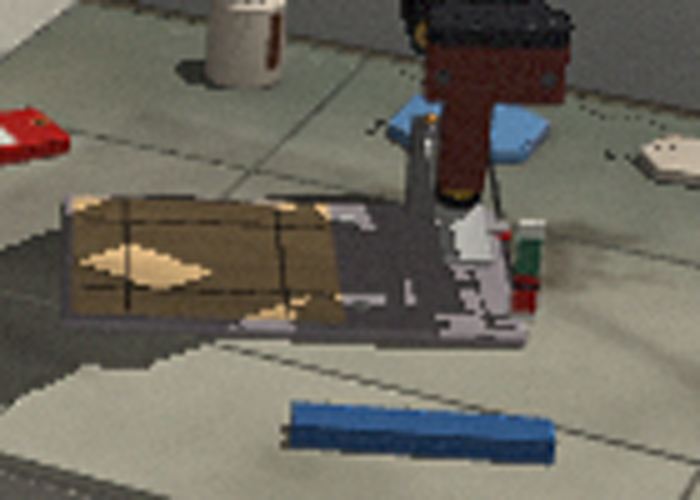

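The fingers sit on the pad dot at about (460,195) in the crop, with the pointer near the green/red border. The stiffness of about 0.7 N/mm suggests a tired leaf. I'll go on to about 6 N.

```bash

python3 -m jog '{"turn":[[0,0,0],[0,0,0],[0,0,0]],"linear":[[0,0,0.001],[0,0,0],[0,0,0]],"claw":[0,0,0]}' | grep -E "pos|force"
python3 -m jog '{"turn":[[0,0,0],[0,0,0],[0,0,0]],"linear":[[0,0,0.001],[0,0,0],[0,0,0]],"claw":[0,0,0]}' | grep -E "pos|force"
python3 -m jog '{"turn":[[0,0,0]],"linear":[[0,0,0]],"claw":[0]}' | grep -E "pos|force"
python3 -m jog '{"turn":[[0,0,0]],"linear":[[0,0,0]],"claw":[0]}' | grep -E "pos|force"
python3 -m jog '{"turn":[[0,0,0]],"linear":[[0,0,0]],"claw":[0]}' | grep -E "pos|force"
```

```text
eef_pos: [0.5091, -0.3947, 0.1327]
force: [-2.2, -0.4, 4.2]
eef_pos: [0.5092, -0.3947, 0.1317]
force: [-2.1, 1.2, 4.7]
eef_pos: [0.5092, -0.3947, 0.1318]
force: [-3.0, 0.3, 4.8]
eef_pos: [0.5092, -0.3948, 0.1318]
force: [-2.5, 1.0, 5.7]
eef_pos: [0.5092, -0.3948, 0.1318]
force: [-2.5, -0.2, 5.0]
```

```bash

python3 -m jog '{"turn":[[0,0,0],[0,0,0],[0,0,0],[0,0,0]],"linear":[[0,0,0.001],[0,0,0.001],[0,0,0],[0,0,0]],"claw":[0,0,0,0]}' | grep -E "pos|force"
python3 -m jog '{"turn":[[0,0,0],[0,0,0]],"linear":[[0,0,0],[0,0,0]],"claw":[0,0]}' | grep -E "pos|force"
python3 -m jog '{"turn":[[0,0,0],[0,0,0]],"linear":[[0,0,0],[0,0,0]],"claw":[0,0]}' | grep -E "pos|force"
python3 -m jog '{"turn":[[0,0,0],[0,0,0],[0,0,0]],"linear":[[0,0,0],[0,0,0],[0,0,0]],"claw":[0,0,0]}' | grep -E "pos|force"
python3 -m jog '{"turn":[[0,0,0],[0,0,0],[0,0,0],[0,0,0],[0,0,0]],"linear":[[0,0,-0.01],[0,0,-0.03],[0,0,-0.04],[0,0,-0.02],[0,0,0]],"claw":[0,0,0,0,0]}'
python3 - <<'E'
from h import *
d=grab("scene","s2"); cv2.imwrite("pics/s2c.png",cv2.resize(d["image"][215:285,410:490,::-1],None,fx=6,fy=6,interpolation=2))
go(.5165,.2095,.23,9)
E
```

```text
eef_pos: [0.5093, -0.3948, 0.1299]
force: [-3.1, 0.5, 6.3]
eef_pos: [0.5093, -0.3948, 0.13]
force: [-2.9, 0.4, 6.4]
eef_pos: [0.5093, -0.3948, 0.1299]
force: [-1.6, 1.5, 6.6]
eef_pos: [0.5093, -0.3948, 0.1299]
force: [-3.1, 0.0, 6.2]
time_s: 8.75
eef_pos: [0.5107, -0.3957, 0.2333]
ee_rot: [0.002, 0.999, -0.041, 0.003]
force: [0.4, 0.2, -0.3]
opening: 0.0005
now [ 0.5098 -0.395   0.2311] yaw -4.7 q6 -0.60 tilt [ 0.003 -0.002] F [ 0.2 -0.1 -1.4] open 0.000 t 8.8
tool shift mm [ -43. -603.    0.] turn z deg -13.7
```

View pics/s2c.png

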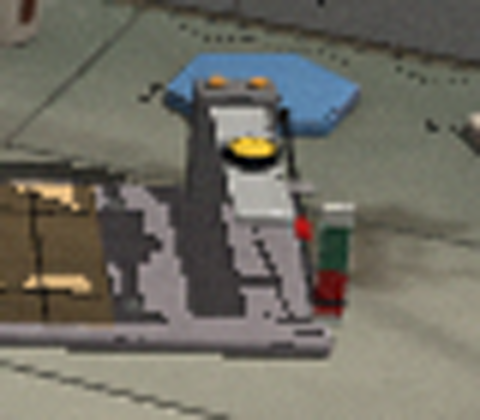

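The right stand's pointer now sits at the bottom of the red zone (330,305), so the right stand is tired. It took 6.3 N at 10.5 mm. Now the left stand.

```bash

python3 -m jog '{"turn":[[0,0,-3],[0,0,-3],[0,0,-3],[0,0,-3],[0,0,-2]],"linear":[[-0.003,-0.043,0],[-0.003,-0.043,0],[-0.003,-0.043,0],[-0.003,-0.043,0],[-0.003,-0.043,0]],"claw":[0,0,0,0,0]}' >/dev/null
python3 -m jog '{"turn":[[0,0,0],[0,0,0],[0,0,0],[0,0,0],[0,0,0]],"linear":[[0,-0.043,0],[0,-0.043,0],[0,-0.043,0],[0,-0.043,0],[0,-0.043,0]],"claw":[0,0,0,0,0]}' | grep pos
python3 -c "
from h import *
go(.5165,.2095,.16,9)"
```

```text
eef_pos: [0.4532, 0.0331, 0.2283]
now [0.4532 0.0331 0.2283] yaw 9.3 q6 -0.12 tilt [-0.002  0.   ] F [0.3 0.1 0.9] open 0.000 t 9.8
tool shift mm [  91.  -163.9   68.1] turn z deg 0.3
```

```bash

python3 -m jog '{"turn":[[0,0,0],[0,0,0],[0,0,0],[0,0,0],[0,0,0]],"linear":[[0.023,-0.041,0],[0.023,-0.041,0],[0.023,-0.041,0],[0.022,-0.041,0],[0,0,0]],"claw":[0,0,0,0,0]}' |grep pos
python3 -m jog '{"turn":[[0,0,0],[0,0,0],[0,0,0],[0,0,0]],"linear":[[0,0,0.04],[0,0,0.035],[0,0,0.009],[0,0,0]],"claw":[0,0,0,0]}'
python3 -c "
from h import *
go(.5165,.2095,.142,9)"
```

```text
eef_pos: [0.519, 0.2125, 0.2282]
time_s: 10.7
eef_pos: [0.5164, 0.2071, 0.1436]
ee_rot: [0.001, 0.997, 0.081, -0.003]
force: [0.1, 1.1, 0.7]
opening: 0.0007
now [0.5164 0.2071 0.1436] yaw 9.3 q6 0.20 tilt [-0.005 -0.002] F [0.1 1.1 0.7] open 0.001 t 10.7
tool shift mm [ 0.5 -2.3  1.6] turn z deg 0.3
```

```bash

python3 -m jog '{"turn":[[0,0,0],[0,0,0],[0,0,0],[0,0,0]],"linear":[[0,-0.002,0.001],[0,0,0.001],[0,0,0.001],[0,0,0]],"claw":[0,0,0,0]}' | grep -E "pos|force"
python3 -m jog '{"turn":[[0,0,0],[0,0,0],[0,0,0]],"linear":[[0,0,0.001],[0,0,0],[0,0,0]],"claw":[0,0,0]}' | grep -E "pos|force"
python3 -m jog '{"turn":[[0,0,0],[0,0,0],[0,0,0]],"linear":[[0,0,0.001],[0,0,0],[0,0,0]],"claw":[0,0,0]}' | grep -E "pos|force"
python3 -m jog '{"turn":[[0,0,0],[0,0,0],[0,0,0]],"linear":[[0,0,0.001],[0,0,0],[0,0,0]],"claw":[0,0,0]}' | grep -E "pos|force"
```

```text
eef_pos: [0.518, 0.2101, 0.1435]
force: [-0.5, -0.2, 0.5]
eef_pos: [0.5177, 0.21, 0.1418]
force: [-0.0, 0.6, 0.5]
eef_pos: [0.5177, 0.21, 0.1407]
force: [0.4, -0.2, 1.3]
eef_pos: [0.5176, 0.21, 0.1397]
force: [-1.7, 0.2, 3.3]
```

```bash

python3 -m jog '{"turn":[[0,0,0],[0,0,0],[0,0,0]],"linear":[[0,0,0.001],[0,0,0],[0,0,0]],"claw":[0,0,0]}' | grep -E "pos|force"
python3 -m jog '{"turn":[[0,0,0],[0,0,0]],"linear":[[0,0,0],[0,0,0]],"claw":[0,0]}' | grep -E "force"
python3 -m jog '{"turn":[[0,0,0],[0,0,0]],"linear":[[0,0,0],[0,0,0]],"claw":[0,0]}' | grep -E "force"
```

```text
eef_pos: [0.5176, 0.21, 0.1387]
force: [-1.5, -0.2, 5.8]
force: [-2.5, -0.1, 4.5]
force: [-2.2, 0.9, 6.3]
```

```bash

python3 -m jog '{"turn":[[0,0,0],[0,0,0]],"linear":[[0,0,0.0005],[0,0,0]],"claw":[0,0]}' | grep -E "pos|force"
python3 -m jog '{"turn":[[0,0,0],[0,0,0]],"linear":[[0,0,0],[0,0,0]],"claw":[0,0]}' | grep -E "force"
python3 -m jog '{"turn":[[0,0,0],[0,0,0]],"linear":[[0,0,0],[0,0,0]],"claw":[0,0]}' | grep -E "force"
python3 -m jog '{"turn":[[0,0,0],[0,0,0]],"linear":[[0,0,0],[0,0,0]],"claw":[0,0]}' | grep -E "force"
python3 - <<'E'
from h import *
d=grab("scene","s3"); cv2.imwrite("pics/s3c.png",cv2.resize(d["image"][215:295,165:245,::-1],None,fx=6,fy=6,interpolation=2))
E
```

```text
eef_pos: [0.5176, 0.21, 0.1382]
force: [-2.1, -0.7, 5.7]
force: [-2.1, -0.5, 5.8]
force: [-2.0, 0.5, 6.6]
force: [-2.9, -0.9, 5.6]
```

View pics/s3c.png

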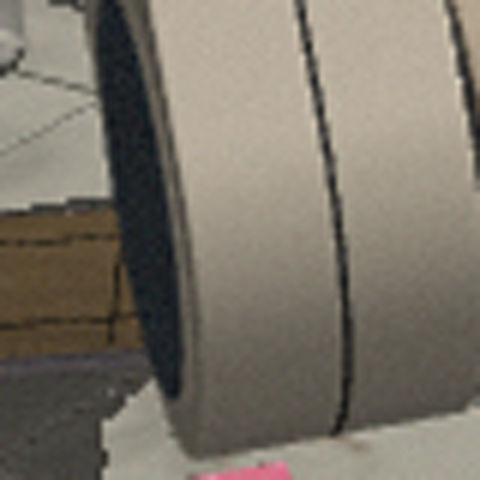

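The arm hides the left pointer, but the leaf is clearly stiffer (5.9 N at under 3 mm), so left is firm. I'll press slightly more so the pointer has margin, then lift.

```bash

python3 -m jog '{"turn":[[0,0,0],[0,0,0]],"linear":[[0,0,0.0005],[0,0,0]],"claw":[0,0]}' | grep -E "pos|force"
python3 -m jog '{"turn":[[0,0,0],[0,0,0]],"linear":[[0,0,0],[0,0,0]],"claw":[0,0]}' | grep -E "force"
python3 -m jog '{"turn":[[0,0,0],[0,0,0]],"linear":[[0,0,0],[0,0,0]],"claw":[0,0]}' | grep -E "force"
python3 -m jog '{"turn":[[0,0,0],[0,0,0],[0,0,0],[0,0,0],[0,0,0]],"linear":[[0,0,-0.01],[0,0,-0.03],[0,0,-0.04],[0,0,-0.03],[0,0,0]],"claw":[0.5,0.5,0.5,0.5,0.5]}' | grep pos
python3 -m jog '{"turn":[[0,0,0],[0,0,0],[0,0,0],[0,0,0],[0,0,0]],"linear":[[0,0.04,0],[0,0.04,0],[0,0.04,0],[0,0.04,0],[0,0,0]],"claw":[0.5,0.5,0.5,0.5,0.5]}' | grep pos
python3 - <<'E'
from h import *
d=grab("scene","s4"); cv2.imwrite("pics/s4c.png",cv2.resize(d["image"][215:295,165:245,::-1],None,fx=6,fy=6,interpolation=2))
go(.4936,.0807,.15,86-180)
E
```

```text
eef_pos: [0.5176, 0.21, 0.1378]
force: [-2.9, 0.3, 6.4]
force: [-3.2, -0.8, 6.4]
force: [-2.3, -0.3, 6.4]
eef_pos: [0.52, 0.2108, 0.2523]
eef_pos: [0.5438, 0.0484, 0.247]
now [0.5435 0.0501 0.247 ] yaw 9.1 q6 -0.09 tilt [-0.001 -0.   ] F [ 0.   0.4 -0.2] open 0.044 t 15.2
tool shift mm [-44.4 -38.1  97. ] turn z deg -76.9
```

View pics/s4c.png

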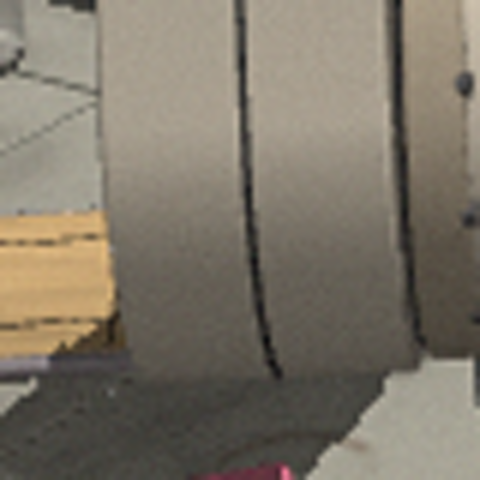

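```bash

python3 -m jog '{"turn":[[0,0,-7.7],[0,0,-7.7],[0,0,-7.7],[0,0,-7.7],[0,0,-7.7]],"linear":[[0,0,0],[0,0,0],[0,0,0],[0,0,0],[0,0,0]],"claw":[0.5,0.5,0.5,0.5,0.5]}' | grep pos
python3 -m jog '{"turn":[[0,0,-7.7],[0,0,-7.7],[0,0,-7.7],[0,0,-7.7],[0,0,-7.7]],"linear":[[0,0,0],[0,0,0],[0,0,0],[0,0,0],[0,0,0]],"claw":[0.5,0.5,0.5,0.5,0.5]}' | grep pos
python3 -m jog '{"turn":[[0,0,0],[0,0,0],[0,0,0],[0,0,0],[0,0,0]],"linear":[[0.013,-0.026,0.02],[0.014,-0.026,0.03],[0,0,0.03],[0,0,0.017],[0,0,0]],"claw":[0.5,0.5,0.5,0.5,0.5]}' | grep pos
python3 - <<'E'
from h import *
go(.4936,.0807,.083,86)
d=grab("top","t1")
for s in slats(d): print(*s)
d=grab("scene","s5"); cv2.imwrite("pics/s5c.png",cv2.resize(d["image"][215:295,165:245,::-1],None,fx=6,fy=6,interpolation=2))
E
```

```text
eef_pos: [0.5431, 0.0533, 0.2471]
eef_pos: [0.5431, 0.0534, 0.2471]
eef_pos: [0.4914, 0.0834, 0.1483]
now [0.4914 0.0834 0.1483] yaw 86.4 q6 -1.36 tilt [-0.005 -0.001] F [ 0.1  0.4 -0.5] open 0.044 t 16.7
tool shift mm [-2.5  2.7 65.3] turn z deg 0.4
brown [295. 193.] [0.6422 0.005 ] 170.2 [0.118 0.021]
blue [447. 329.] [ 0.3385 -0.3432] 81.6 [0.017 0.117]
blue [332. 257.] [ 0.4943 -0.0825] 11.8 [0.02  0.116]
blue [485. 178.] [ 0.6917 -0.4381] 91.9 [0.08  0.073]
green [264. 180.] [0.6691 0.0788] 170.9 [0.059 0.019]
```

View pics/s5c.png

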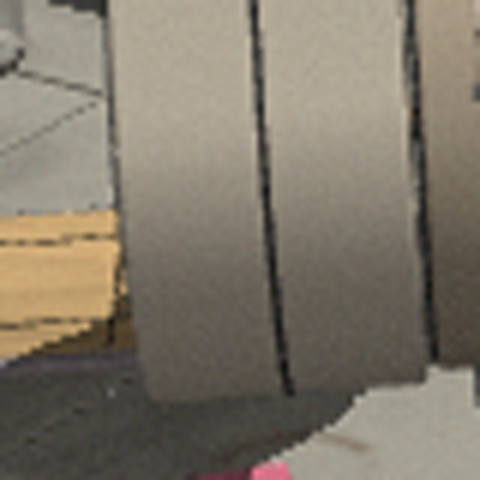

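The view is still blocked by the arm, so I'm relying on the force evidence. Grasping the yellow slat.

```bash

python3 -m jog '{"turn":[[0,0,0],[0,0,0],[0,0,0],[0,0,0],[0,0,0]],"linear":[[-0.0025,0.0025,0.02],[0,0,0.025],[0,0,0.015],[0,0,0.005],[0,0,0]],"claw":[0.5,0.5,0.5,0.5,0.5]}' 30| grep -E "pos|force"
python3 -m jog '{"turn":[[0,0,0],[0,0,0],[0,0,0],[0,0,0],[0,0,0]],"linear":[[0,0,0],[0,0,0],[0,0,0],[0,0,0],[0,0,0]],"claw":[0.1,0.1,0.1,0.1,0.1]}' | grep -E "pos|force|open"
python3 -m jog '{"turn":[[0,0,0],[0,0,0],[0,0,0],[0,0,0],[0,0,0]],"linear":[[0,0,-0.005],[0,0,-0.02],[0,0,-0.03],[0,0,-0.03],[0,0,0]],"claw":[0.1,0.1,0.1,0.1,0.1]}' | grep -E "pos|force|open"
python3 -c "
from h import *
go(.4922,.3731,.092,99)"
```

```text
eef_pos: [0.496, 0.0799, 0.086]
force: [-0.2, 0.6, -0.2]
eef_pos: [0.4961, 0.0798, 0.0864]
force: [-0.1, -0.6, 6.5]
opening: 0.0215
eef_pos: [0.4975, 0.08, 0.1741]
force: [1.1, -0.7, 0.2]
opening: 0.0216
now [0.4975 0.08   0.1741] yaw 86.3 q6 -1.37 tilt [0.006 0.001] F [ 1.1 -0.7  0.2] open 0.022 t 18.3
tool shift mm [292.1 -24.8  82.3] turn z deg -12.7
```

```bash

python3 -m jog '{"turn":[[0,0,-6.4],[0,0,-6.3],[0,0,0],[0,0,0],[0,0,0]],"linear":[[0,0,0],[0,0,0],[0.03,0.005,0],[0.035,0.005,0],[0.035,0.005,0]],"claw":[0.1,0.1,0.1,0.1,0.1]}' | grep -E "pos"
python3 -m jog '{"turn":[[0,0,0],[0,0,0],[0,0,0],[0,0,0],[0,0,0]],"linear":[[0.04,0.005,0],[0.04,0.005,0],[0.04,0.005,0],[0.04,0.005,0],[0.03,0.005,0]],"claw":[0.1,0.1,0.1,0.1,0.1]}' | grep -E "pos"
python3 -m jog '{"turn":[[0,0,0],[0,0,0],[0,0,0]],"linear":[[0,0,0.02],[0,0,0],[0,0,0]],"claw":[0.1,0.1,0.1]}' | grep -E "pos|open|force"
python3 -c "
from h import *
go(.4922,.3731,.0945,99)"
```

```text
eef_pos: [0.4944, 0.1815, 0.1699]
eef_pos: [0.4891, 0.3745, 0.1697]
eef_pos: [0.4891, 0.3717, 0.1496]
force: [-0.0, -0.7, -0.6]
opening: 0.0219
now [0.4891 0.3717 0.1496] yaw 99.0 q6 -1.10 tilt [-0.002 -0.002] F [-0.  -0.7 -0.6] open 0.022 t 19.6
tool shift mm [ 1.   3.4 55.1] turn z deg -0.0
```

```bash

python3 -m jog '{"turn":[[0,0,0],[0,0,0],[0,0,0],[0,0,0],[0,0,0]],"linear":[[0.001,0.005,0.02],[0,0,0.025],[0,0,0.007],[0,0,0],[0,0,0]],"claw":[0.1,0.1,0.1,0.1,0.1]}' | grep -E "pos|open|force"
python3 -m jog '{"turn":[[0,0,0],[0,0,0]],"linear":[[0,0,0.002],[0,0,0]],"claw":[0.1,0.1]}' | grep -E "pos|open|force"
python3 -m jog '{"turn":[[0,0,0],[0,0,0]],"linear":[[0,0,0.001],[0,0,0]],"claw":[0.1,0.1]}' | grep -E "pos|open|force"
```

```text
eef_pos: [0.4951, 0.3741, 0.0996]
force: [0.5, 0.3, -0.4]
opening: 0.0215
eef_pos: [0.495, 0.3744, 0.0975]
force: [-1.6, -0.6, 0.5]
opening: 0.0217
eef_pos: [0.4947, 0.3743, 0.0959]
force: [-0.4, 0.4, -0.1]
opening: 0.0218
```

```bash

python3 -m jog '{"turn":[[0,0,0],[0,0,0]],"linear":[[0,0,0.0015],[0,0,0]],"claw":[0.1,0.1]}' | grep -E "pos|open|force"
python3 -m jog '{"turn":[[0,0,0],[0,0,0],[0,0,0]],"linear":[[0,0,0],[0,0,0],[0,0,0]],"claw":[0.5,0.5,0.5]}' | grep -E "pos|open|force"
python3 -m jog '{"turn":[[0,0,0],[0,0,0],[0,0,0],[0,0,0]],"linear":[[0,0,-0.02],[0,0,-0.04],[0,0,-0.03],[0,0,0]],"claw":[0.5,0.5,0.5,0.5]}' | grep -E "pos|open|force"
python3 -c "
from h import *
go(.6413,.0826,.15,82.3)"
```

```text
eef_pos: [0.4948, 0.3743, 0.0944]
force: [-0.1, 0.3, 2.9]
opening: 0.0215
eef_pos: [0.4946, 0.3742, 0.0941]
force: [1.2, 0.0, 0.3]
opening: 0.0417
eef_pos: [0.4966, 0.3756, 0.1884]
force: [-0.1, 1.0, -0.5]
opening: 0.0437
now [0.4966 0.3756 0.1884] yaw 99.0 q6 -1.10 tilt [0.006 0.004] F [-0.1  1.  -0.5] open 0.044 t 21.4
tool shift mm [-312.1   96.9   38. ] turn z deg 16.7
```

```bash

python3 -m jog '{"turn":[[0,0,0],[0,0,0],[0,0,0],[0,0,0],[0,0,0]],"linear":[[-0.039,0.012,0],[-0.039,0.012,0],[-0.039,0.012,0],[-0.039,0.012,0],[-0.039,0.012,0]],"claw":[0.5,0.5,0.5,0.5,0.5]}' | grep -E "pos"
python3 -m jog '{"turn":[[0,0,0],[0,0,0],[0,0,0],[0,0,8.3],[0,0,8.4]],"linear":[[-0.039,0.012,0],[-0.039,0.013,0],[-0.039,0.012,0],[0,0,0.02],[0,0,0.02]],"claw":[0.5,0.5,0.5,0.5,0.5]}' | grep -E "pos"
python3 -m jog '{"turn":[[0,0,0],[0,0,0]],"linear":[[0,0,0],[0,0,0]],"claw":[0.5,0.5]}' | grep -E "pos"
python3 - <<'E'
from h import *
go(.6413,.0826,.086,82.3)
d=grab("top","t2")
for s in slats(d,names=["brown","blue","yellow","red"],z=.014): print(*s)
cv2.imwrite("pics/t2c.png",cv2.resize(d["image"][130:330,100:360,::-1],None,fx=3,fy=3,interpolation=2))
E
```

```text
eef_pos: [0.5844, 0.1893, 0.1831]
eef_pos: [0.6397, 0.0795, 0.1432]
eef_pos: [0.6387, 0.0812, 0.1433]
now [0.6387 0.0812 0.1433] yaw 82.5 q6 -1.33 tilt [-0.002 -0.   ] F [ 1.   0.2 -0.6] open 0.044 t 22.6
tool shift mm [ 1.8  2.5 57.3] turn z deg 0.2
brown [295. 193.] [0.6422 0.0055] 171.1 [0.118 0.022]
blue [447. 329.] [ 0.3384 -0.3429] 81.4 [0.017 0.118]
blue [331. 257.] [ 0.4946 -0.0819] 11.3 [0.019 0.116]
blue [484. 178.] [ 0.6916 -0.4357] 91.9 [0.08  0.073]
```

View pics/t2c.png

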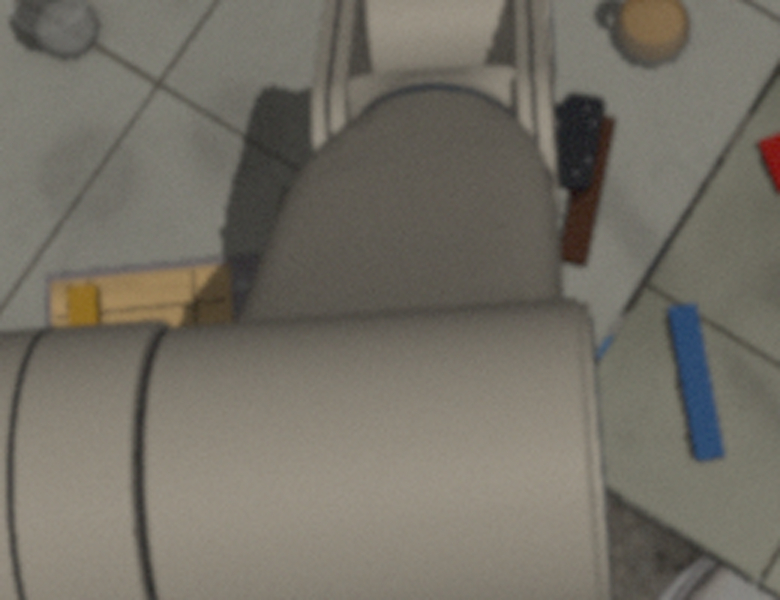

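The yellow slat lies on the tray's left line (crop 82,300) and the arm hides the rest. Grasping green.

```bash

python3 -m jog '{"turn":[[0,0,0],[0,0,0],[0,0,0],[0,0,0],[0,0,0]],"linear":[[0.002,0.0025,0.02],[0,0,0.02],[0,0,0.014],[0,0,0.004],[0,0,0]],"claw":[0.5,0.5,0.5,0.5,0.5]}' 30| grep -E "pos|force"
python3 -m jog '{"turn":[[0,0,0],[0,0,0],[0,0,0],[0,0,0],[0,0,0]],"linear":[[0,0,0],[0,0,0],[0,0,0],[0,0,0],[0,0,0]],"claw":[0.1,0.1,0.1,0.1,0.1]}' | grep -E "pos|force|open"
python3 -m jog '{"turn":[[0,0,0],[0,0,0],[0,0,0],[0,0,0],[0,0,0]],"linear":[[0,0,-0.005],[0,0,-0.02],[0,0,-0.03],[0,0,-0.03],[0,0,0]],"claw":[0.1,0.1,0.1,0.1,0.1]}' | grep -E "pos|force|open"
python3 -c "
from h import *
go(.5046,.2941,.095,99)"
```

```text
eef_pos: [0.6419, 0.083, 0.0861]
force: [-0.3, -1.2, -0.1]
eef_pos: [0.6424, 0.0828, 0.0869]
force: [-0.7, -0.6, 4.6]
opening: 0.0218
eef_pos: [0.6441, 0.0831, 0.1754]
force: [-0.4, 0.8, -0.5]
opening: 0.0216
now [0.6441 0.0831 0.1754] yaw 82.3 q6 -1.33 tilt [0.007 0.001] F [-0.4  0.8 -0.5] open 0.022 t 24.1
tool shift mm [ 190.3 -167.1   79.6] turn z deg -16.7
```

```bash

python3 -m jog '{"turn":[[0,0,-8.4],[0,0,-8.3],[0,0,0],[0,0,0],[0,0,0]],"linear":[[0,0,0],[0,0,0],[0.03,-0.015,0],[0.038,-0.018,0],[0.04,-0.018,0]],"claw":[0.1,0.1,0.1,0.1,0.1]}' | grep -E "pos"
python3 -m jog '{"turn":[[0,0,0],[0,0,0],[0,0,0],[0,0,0],[0,0,0]],"linear":[[0.042,-0.018,0],[0.042,-0.018,0],[0.038,-0.018,0],[0,0,0.02],[0,0,0]],"claw":[0.1,0.1,0.1,0.1,0.1]}' | grep -E "pos"
python3 -c "
from h import *
go(.5046,.2941,.0945,99)"
```

```text
eef_pos: [0.5735, 0.1818, 0.1701]
eef_pos: [0.5, 0.2939, 0.1487]
now [0.5    0.2939 0.1487] yaw 99.1 q6 -1.22 tilt [-0.004 -0.002] F [ 0.  -0.9 -0.8] open 0.021 t 25.1
tool shift mm [-0.4  4.9 54.2] turn z deg 0.1
```

```bash

python3 -m jog '{"turn":[[0,0,0],[0,0,0],[0,0,0],[0,0,0],[0,0,0]],"linear":[[0,0.005,0.02],[0,0,0.025],[0,0,0.006],[0,0,0],[0,0,0]],"claw":[0.1,0.1,0.1,0.1,0.1]}' | grep -E "pos|open|force"
python3 -m jog '{"turn":[[0,0,0],[0,0,0],[0,0,0]],"linear":[[0,0,0.0025],[0,0,0.001],[0,0,0]],"claw":[0.1,0.1,0.1]}' | grep -E "pos|open|force"
python3 -m jog '{"turn":[[0,0,0],[0,0,0],[0,0,0]],"linear":[[0,0,0],[0,0,0],[0,0,0]],"claw":[0.5,0.5,0.5]}' | grep -E "pos|open|force"
python3 -m jog '{"turn":[[0,0,0],[0,0,0],[0,0,0],[0,0,0]],"linear":[[0,0,-0.02],[0,0,-0.04],[0,0,-0.03],[0,0,0]],"claw":[0.5,0.5,0.5,0.5]}' | grep -E "pos|open|force"
python3 -c "
from h import *
go(.6421,.0052,.15,81)"
```

```text
eef_pos: [0.5077, 0.2941, 0.1008]
force: [0.8, -0.1, 0.1]
opening: 0.022
eef_pos: [0.5074, 0.2945, 0.0971]
force: [0.4, -0.7, 0.7]
opening: 0.0216
eef_pos: [0.5073, 0.2945, 0.0968]
force: [-0.8, 0.4, -0.1]
opening: 0.0418
eef_pos: [0.5092, 0.2955, 0.1908]
force: [0.2, -0.5, -0.1]
opening: 0.0436
now [0.5092 0.2955 0.1908] yaw 99.0 q6 -1.22 tilt [0.006 0.004] F [ 0.2 -0.5 -0.1] open 0.044 t 26.6
tool shift mm [-307.6   85.6   40.6] turn z deg 18.0
```

```bash

python3 -m jog '{"turn":[[0,0,0],[0,0,0],[0,0,0],[0,0,0],[0,0,0]],"linear":[[-0.038,0.011,0],[-0.038,0.011,0],[-0.039,0.011,0],[-0.039,0.011,0],[-0.039,0.011,0]],"claw":[0.5,0.5,0.5,0.5,0.5]}' | grep -E "pos"
python3 -m jog '{"turn":[[0,0,0],[0,0,0],[0,0,0],[0,0,6],[0,0,6]],"linear":[[-0.038,0.01,0],[-0.038,0.01,0],[-0.038,0.01,0],[0,0,0.02],[0,0,0.02]],"claw":[0.5,0.5,0.5,0.5,0.5]}' | grep -E "pos"
python3 -m jog '{"turn":[[0,0,6],[0,0,0],[0,0,0]],"linear":[[0,0,0],[0,0,0],[0,0,0]],"claw":[0.5,0.5,0.5]}' | grep -E "pos"
python3 - <<'E'
from h import *
go(.6421,.0052,.086,81)
E
```

```text
eef_pos: [0.5918, 0.1108, 0.1858]
eef_pos: [0.6395, 0.0028, 0.1457]
eef_pos: [0.639, 0.0045, 0.1462]
now [0.639  0.0045 0.1462] yaw 81.2 q6 -1.43 tilt [-0.001 -0.   ] F [-0.   0.   0.1] open 0.044 t 27.9
tool shift mm [ 1.2  3.  60.2] turn z deg 0.2
```

```bash

python3 -m jog '{"turn":[[0,0,0],[0,0,0],[0,0,0],[0,0,0],[0,0,0]],"linear":[[0.001,0.003,0.02],[0,0,0.022],[0,0,0.014],[0,0,0.005],[0,0,0]],"claw":[0.5,0.5,0.5,0.5,0.5]}' 30| grep -E "pos|force"
python3 -m jog '{"turn":[[0,0,0],[0,0,0],[0,0,0],[0,0,0],[0,0,0]],"linear":[[0,0,0],[0,0,0],[0,0,0],[0,0,0],[0,0,0]],"claw":[0.1,0.1,0.1,0.1,0.1]}' | grep -E "pos|force|open"
python3 -m jog '{"turn":[[0,0,0],[0,0,0],[0,0,0],[0,0,0],[0,0,0]],"linear":[[0,0,-0.005],[0,0,-0.02],[0,0,-0.03],[0,0,-0.045],[0,0,0]],"claw":[0.1,0.1,0.1,0.1,0.1]}' | grep -E "pos|force|open"
python3 -c "
from h import *
go(.5379,.3398,.109,9)"
```

```text
eef_pos: [0.642, 0.005, 0.0852]
force: [0.3, 0.5, -0.3]
eef_pos: [0.6427, 0.0049, 0.0865]
force: [-1.2, 0.4, 5.5]
opening: 0.0214
eef_pos: [0.6453, 0.0049, 0.1916]
force: [-0.8, -0.1, -0.2]
opening: 0.0216
now [0.6453 0.0049 0.1916] yaw 81.0 q6 -1.42 tilt [ 0.009 -0.   ] F [-0.8 -0.1 -0.2] open 0.022 t 29.4
tool shift mm [ 313.8 -159.3   81.5] turn z deg 72.0
```

```bash

python3 -m jog '{"turn":[[0,0,0],[0,0,0],[0,0,0],[0,0,0],[0,0,0]],"linear":[[0.036,-0.018,0],[0.039,-0.02,0],[0.04,-0.02,0],[0.04,-0.02,0],[0.04,-0.02,0]],"claw":[0.1,0.1,0.1,0.1,0.1]}' | grep -E "pos"
python3 -m jog '{"turn":[[0,0,0],[0,0,0],[0,0,0],[0,0,8],[0,0,8]],"linear":[[0.04,-0.02,0],[0.04,-0.02,0],[0.038,-0.02,0],[0,0,0],[0,0,0]],"claw":[0.1,0.1,0.1,0.1,0.1]}' | grep -E "pos"
python3 -m jog '{"turn":[[0,0,8],[0,0,8],[0,0,8],[0,0,8],[0,0,8]],"linear":[[0,0,0],[0,0,0],[0,0,0],[0,0,0],[0,0,0]],"claw":[0.1,0.1,0.1,0.1,0.1]}' | grep -E "pos"
python3 -m jog '{"turn":[[0,0,8],[0,0,8],[0,0,0],[0,0,0]],"linear":[[0,0,0],[0,0,0],[0,0,0.02],[0,0,0]],"claw":[0.1,0.1,0.1,0.1]}' | grep -E "pos|open"
python3 -c "
from h import *
go(.5379,.3398,.1095,9)
d=grab('top','t3')
for s in slats(d,z=.022,names=['yellow','green','brown'],amin=60): print(*s)"
```

```text
eef_pos: [0.5749, 0.2142, 0.1851]
eef_pos: [0.5341, 0.3403, 0.1849]
eef_pos: [0.5348, 0.3386, 0.1849]
eef_pos: [0.5338, 0.3379, 0.1632]
opening: 0.0218
now [0.5338 0.3379 0.1632] yaw 9.0 q6 0.39 tilt [-0.004 -0.002] F [ 0.1  0.2 -0.2] open 0.022 t 31.4
tool shift mm [ 4.6 -1.3 53.7] turn z deg -0.0
green [165. 250.] [0.4972 0.293 ] 7.8 [0.019 0.096]
brown [155. 226.] [0.5518 0.32  ] 98.3 [0.047 0.027]
```

```bash

python3 -m jog '{"turn":[[0,0,0],[0,0,0],[0,0,0],[0,0,0],[0,0,0]],"linear":[[0.0045,-0.001,0.02],[0,0,0.02],[0,0,0.01],[0,0,0],[0,0,0]],"claw":[0.1,0.1,0.1,0.1,0.1]}' | grep -E "pos|open|force"
python3 -m jog '{"turn":[[0,0,0],[0,0,0],[0,0,0]],"linear":[[0,0,0.003],[0,0,0.0015],[0,0,0]],"claw":[0.1,0.1,0.1]}' | grep -E "pos|open|force"
python3 -m jog '{"turn":[[0,0,0],[0,0,0]],"linear":[[0,0,0.001],[0,0,0]],"claw":[0.1,0.1]}' | grep -E "pos|open|force"
python3 -m jog '{"turn":[[0,0,0],[0,0,0],[0,0,0]],"linear":[[0,0,0],[0,0,0],[0,0,0]],"claw":[0.5,0.5,0.5]}' | grep -E "pos|open|force"
python3 -m jog '{"turn":[[0,0,0],[0,0,0],[0,0,0],[0,0,0]],"linear":[[0,0,-0.02],[0,0,-0.04],[0,0,-0.03],[0,0,0]],"claw":[0.5,0.5,0.5,0.5]}' | grep -E "pos|open|force"
python3 -c "
from h import *
go(.4945,-.082,.15,101.5)"
```

```text
eef_pos: [0.5398, 0.3407, 0.1162]
force: [-0.6, -0.0, -1.2]
opening: 0.0218
eef_pos: [0.5396, 0.3406, 0.1115]
force: [-0.2, 0.2, -0.4]
opening: 0.0216
eef_pos: [0.5396, 0.3405, 0.1102]
force: [0.3, -0.7, 0.4]
opening: 0.0217
eef_pos: [0.5397, 0.3405, 0.1103]
force: [-0.3, -0.1, 0.4]
opening: 0.0413
eef_pos: [0.5417, 0.3418, 0.2048]
force: [0.1, 0.2, -0.0]
opening: 0.0438
now [0.5417 0.3418 0.2048] yaw 9.0 q6 0.39 tilt [0.007 0.004] F [ 0.1  0.2 -0. ] open 0.044 t 33.1
tool shift mm [-113.2  411.4   52.7] turn z deg 87.5
```

```bash

python3 -m jog '{"turn":[[0,0,0],[0,0,0],[0,0,0],[0,0,0],[0,0,0]],"linear":[[-0.011,0.041,0],[-0.011,0.041,0],[-0.011,0.041,0],[-0.011,0.041,0],[-0.011,0.041,0]],"claw":[0.5,0.5,0.5,0.5,0.5]}' | grep -E "pos"
python3 -m jog '{"turn":[[0,0,0],[0,0,0],[0,0,0],[0,0,0],[0,0,0]],"linear":[[-0.011,0.041,0],[-0.011,0.041,0],[-0.011,0.041,0],[-0.012,0.041,0],[-0.012,0.041,0]],"claw":[0.5,0.5,0.5,0.5,0.5]}' | grep -E "pos"
python3 -m jog '{"turn":[[0,0,8],[0,0,8],[0,0,8],[0,0,8],[0,0,8]],"linear":[[0,0,0],[0,0,0],[0,0,0],[0,0,0],[0,0,0]],"claw":[0.5,0.5,0.5,0.5,0.5]}' | grep -E "pos"
python3 -m jog '{"turn":[[0,0,8],[0,0,8],[0,0,8],[0,0,8],[0,0,8]],"linear":[[0,0,0.01],[0,0,0.01],[0,0,0.01],[0,0,0.01],[0,0,0.01]],"claw":[0.5,0.5,0.5,0.5,0.5]}' | grep -E "pos"
python3 -m jog '{"turn":[[0,0,7.5],[0,0,0],[0,0,0]],"linear":[[0,0,0],[0,0,0],[0,0,0]],"claw":[0.5,0.5,0.5]}' | grep -E "pos"
python3 - <<'E'
from h import *
go(.4945,-.082,.086,-78.6)
E
```

```text
eef_pos: [0.5164, 0.1279, 0.1994]
eef_pos: [0.4922, -0.0835, 0.1995]
eef_pos: [0.4925, -0.082, 0.1994]
eef_pos: [0.4925, -0.0819, 0.1491]
eef_pos: [0.4928, -0.0819, 0.1498]
now [ 0.4928 -0.0819  0.1498] yaw -78.3 q6 1.18 tilt [-0.001  0.   ] F [-0.1  0.6 -0.2] open 0.044 t 35.4
tool shift mm [ 0.5 -1.7 63.8] turn z deg 0.3
```

```bash

python3 -m jog '{"turn":[[0,0,0],[0,0,0],[0,0,0],[0,0,0],[0,0,0]],"linear":[[0.0005,-0.002,0.02],[0,0,0.025],[0,0,0.014],[0,0,0.005],[0,0,0]],"claw":[0.5,0.5,0.5,0.5,0.5]}' 30| grep -E "pos|force"
python3 -m jog '{"turn":[[0,0,0],[0,0,0],[0,0,0],[0,0,0],[0,0,0]],"linear":[[0,0,0],[0,0,0],[0,0,0],[0,0,0],[0,0,0]],"claw":[0.1,0.1,0.1,0.1,0.1]}' | grep -E "pos|force|open"
python3 -m jog '{"turn":[[0,0,0],[0,0,0],[0,0,0],[0,0,0],[0,0,0]],"linear":[[0,0,-0.005],[0,0,-0.02],[0,0,-0.04],[0,0,-0.05],[0,0,0]],"claw":[0.1,0.1,0.1,0.1,0.1]}' | grep -E "pos|force|open"
python3 - <<'E'
from h import *
d=grab('top','t4')
for s in slats(d,z=.022,names=['yellow','green'],amin=60): print(*s)
for s in slats(d,z=.036,names=['brown'],amin=60): print(*s)
for s in slats(d,z=.012,names=['red'],amin=60): print(*s)
go(.4589,.3274,.1095,9)
cv2.imwrite("pics/t4c.png",cv2.resize(d["image"][130:330,100:360,::-1],None,fx=3,fy=3,interpolation=2))
E
```

```text
eef_pos: [0.4947, -0.082, 0.0857]
force: [-1.0, 0.0, 0.1]
eef_pos: [0.4955, -0.0821, 0.0868]
force: [-1.1, -0.6, 7.2]
opening: 0.0219
eef_pos: [0.498, -0.0826, 0.2068]
force: [-0.3, -0.7, 0.3]
opening: 0.0216
yellow [129. 257.] [0.4791 0.3728] 8.3 [0.021 0.091]
green [165. 252.] [0.4936 0.2923] 9.3 [0.018 0.089]
brown [143. 229.] [0.5401 0.3423] 99.1 [0.119 0.021]
now [ 0.4967 -0.0823  0.2043] yaw -78.5 q6 1.18 tilt [ 0.007 -0.001] F [ 0.1  0.2 -1.2] open 0.022 t 37.0
tool shift mm [-409.3  -44.    94. ] turn z deg -87.5
```

View pics/t4c.png

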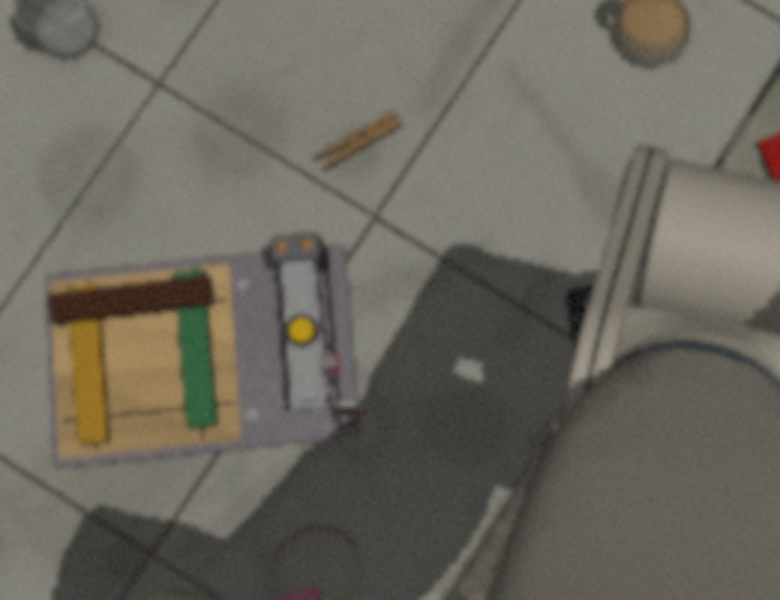

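The crop shows yellow (88,370) and green (197,350) on their lines, with brown (130,300) across them. All are straight and the leaf is back up. Now I place blue.

```bash

python3 -m jog '{"turn":[[0,0,-8],[0,0,-8],[0,0,-8],[0,0,-8],[0,0,-8]],"linear":[[0,0,0],[0,0,0],[0,0,0],[0,0,0],[0,0,0]],"claw":[0.1,0.1,0.1,0.1,0.1]}' | grep -E "pos"
python3 -m jog '{"turn":[[0,0,-8],[0,0,-8],[0,0,-8],[0,0,-8],[0,0,-8]],"linear":[[0,0,0],[0,0,0],[0,0,0],[0,0,0],[0,0,0]],"claw":[0.1,0.1,0.1,0.1,0.1]}' | grep -E "pos"
python3 -m jog '{"turn":[[0,0,-7.5],[0,0,0],[0,0,0],[0,0,0],[0,0,0]],"linear":[[0,0,0],[0.0025,-0.037,0],[0.0025,-0.04,0],[0.0025,-0.042,0],[0.0025,-0.042,0]],"claw":[0.1,0.1,0.1,0.1,0.1]}' | grep -E "pos"
python3 -m jog '{"turn":[[0,0,0],[0,0,0],[0,0,0],[0,0,0],[0,0,0]],"linear":[[0.0025,-0.042,0],[0.0025,-0.042,0],[0.0025,-0.042,0],[0.0025,-0.042,0],[0.003,-0.042,0]],"claw":[0.1,0.1,0.1,0.1,0.1]}' | grep -E "pos|open"
python3 -m jog '{"turn":[[0,0,0],[0,0,0],[0,0,0]],"linear":[[0.003,-0.04,0],[0,0,0.04],[0,0,0]],"claw":[0.1,0.1,0.1]}' | grep -E "pos|open"
python3 -c "
from h import *
go(.4589,.3274,.1095,9)"
```

```text
eef_pos: [0.494, -0.0818, 0.1997]
eef_pos: [0.494, -0.0818, 0.1997]
eef_pos: [0.4785, 0.0798, 0.1998]
eef_pos: [0.4585, 0.2893, 0.1996]
opening: 0.0215
eef_pos: [0.4532, 0.3271, 0.1562]
opening: 0.0215
now [0.4532 0.3271 0.1562] yaw 9.1 q6 0.44 tilt [-0.008 -0.006] F [-0.7 -1.6 -0.3] open 0.021 t 39.2
tool shift mm [ 6.1  0.4 46.6] turn z deg 0.1
```

```bash

python3 -m jog '{"turn":[[0,0,0],[0,0,0],[0,0,0],[0,0,0],[0,0,0]],"linear":[[0.003,0,0.02],[0,0,0.015],[0,0,0.006],[0,0,0],[0,0,0]],"claw":[0.1,0.1,0.1,0.1,0.1]}' | grep -E "pos|open|force"
python3 -c "
from h import *
go(.4589,.3274,.1095,9)"
```

```text
eef_pos: [0.4597, 0.3282, 0.1207]
force: [0.3, -0.4, -0.8]
opening: 0.0213
now [0.4597 0.3282 0.1207] yaw 9.0 q6 0.44 tilt [0. 0.] F [ 0.3 -0.4 -0.8] open 0.021 t 39.8
tool shift mm [-0.9  0.7 11.2] turn z deg -0.0
```

```bash

python3 -m jog '{"turn":[[0,0,0],[0,0,0],[0,0,0],[0,0,0]],"linear":[[0,0,0.006],[0,0,0.003],[0,0,0.001],[0,0,0]],"claw":[0.1,0.1,0.1,0.1]}' | grep -E "pos|open|force"
python3 -m jog '{"turn":[[0,0,0],[0,0,0]],"linear":[[0,0,0.001],[0,0,0]],"claw":[0.1,0.1]}' | grep -E "pos|open|force"
python3 -m jog '{"turn":[[0,0,0],[0,0,0],[0,0,0]],"linear":[[0,0,0],[0,0,0],[0,0,0]],"claw":[0.5,0.5,0.5]}' | grep -E "pos|open|force"
python3 -m jog '{"turn":[[0,0,0],[0,0,0],[0,0,0],[0,0,0]],"linear":[[0,0,-0.02],[0,0,-0.04],[0,0,-0.04],[0,0,0]],"claw":[0.8,0.8,0.8,0.8]}' | grep -E "pos|open|force"
python3 -c "
from h import *
go(.498,-.08,.21,9)"
```

```text
eef_pos: [0.4594, 0.3284, 0.1101]
force: [-0.7, 0.6, -0.8]
opening: 0.0216
eef_pos: [0.4595, 0.3285, 0.1092]
force: [0.3, -0.1, -1.2]
opening: 0.0217
eef_pos: [0.4596, 0.3285, 0.1093]
force: [0.1, 0.7, -0.2]
opening: 0.0417
eef_pos: [0.4618, 0.33, 0.2143]
force: [0.5, 1.2, 0.6]
opening: 0.0695
now [0.4618 0.33   0.2143] yaw 9.0 q6 0.44 tilt [0.007 0.005] F [0.5 1.2 0.6] open 0.069 t 41.0
tool shift mm [-28.3 410.7   2.4] turn z deg -0.0
```

```bash

python3 -m jog '{"turn":[[0,0,0],[0,0,0],[0,0,0],[0,0,0],[0,0,0]],"linear":[[-0.003,0.041,0],[-0.003,0.041,0],[-0.003,0.041,0],[-0.003,0.041,0],[-0.003,0.041,0]],"claw":[0.8,0.8,0.8,0.8,0.8]}' | grep -E "pos"
python3 -m jog '{"turn":[[0,0,0],[0,0,0],[0,0,0],[0,0,0],[0,0,0]],"linear":[[-0.003,0.041,0],[-0.003,0.041,0],[-0.003,0.041,0],[-0.003,0.041,0],[0,0,0]],"claw":[0.8,0.8,0.8,0.8,0.8]}' | grep -E "pos"
python3 - <<'E'
from h import *
d=grab('top','t5')
for s in slats(d,z=.036,names=['brown','blue'],amin=60): print(*s)
cv2.imwrite("pics/t5c.png",cv2.resize(d["image"][120:310,300:500,::-1],None,fx=3,fy=3,interpolation=2))
go(.5,-.08,.21,9)
E
```

```text
eef_pos: [0.4763, 0.1221, 0.2088]
eef_pos: [0.4907, -0.044, 0.2088]
brown [143. 229.] [0.5398 0.3422] 98.8 [0.119 0.021]
blue [447. 329.] [ 0.3374 -0.3381] 81.5 [0.017 0.114]
blue [147. 264.] [0.4614 0.3261] 98.4 [0.116 0.019]
blue [484. 178.] [ 0.685  -0.4303] 91.9 [0.077 0.072]
now [ 0.4903 -0.0423  0.2087] yaw 8.8 q6 -0.26 tilt [-0.  0.] F [-0.3 -0.3  0.6] open 0.070 t 42.1
tool shift mm [ 3.8 38.8 -1.3] turn z deg -0.2
```

View pics/t5c.png

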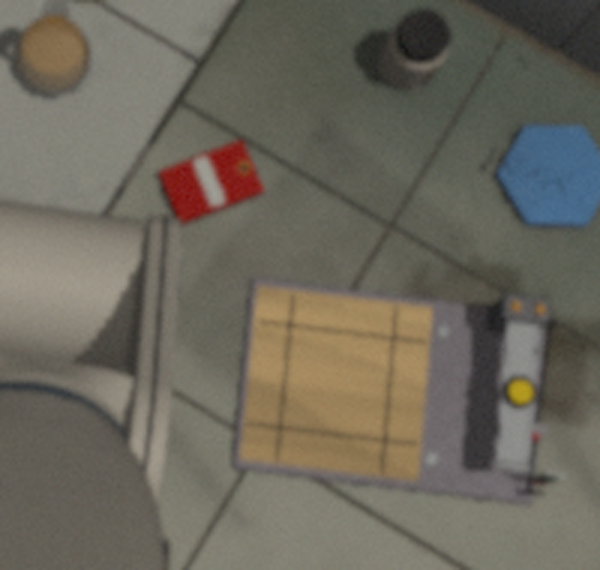

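The tag is at crop (212,181), unmoved, with its corners clear. The stack is complete: brown and blue both lie across on their lines.

```bash
python3 - <<'E'
from h import *
d=robot.get_image("top")
p=ray(d,[(300+u/3,120+v/3) for u,v in((160,177),(243,141),(264,186),(182,222))],.008)[:,:2]
c=p.mean(0);s=(p[1]-p[2]+p[0]-p[3])/2;l=(p[1]-p[0]+p[2]-p[3])/2
yaw=np.degrees(np.arctan2(s[1],s[0]));print(c,np.hypot(*s),np.hypot(*l),yaw,np.degrees(np.arctan2(l[1],l[0])))
go(c[0],c[1],.15,yaw)
E
```

```text
[ 0.67860095 -0.17075821] 0.03978799903384487 0.07143230937044683 25.544511523217647 -64.05642730723802
now [ 0.4901 -0.041   0.2087] yaw 8.8 q6 -0.26 tilt [-0.001  0.   ] F [-0.5 -0.8  0. ] open 0.070 t 42.1
tool shift mm [166.3 157.2  58.5] turn z deg -16.7
```

```bash

python3 -m jog '{"turn":[[0,0,0],[0,0,0],[0,0,0],[0,0,0],[0,0,0]],"linear":[[0.033,0.031,0],[0.033,0.031,0],[0.033,0.031,0],[0.033,0.032,0],[0.034,0.032,0]],"claw":[0.8,0.8,0.8,0.8,0.8]}' | grep -E "pos"
python3 -m jog '{"turn":[[0,0,-8],[0,0,-8],[0,0,0],[0,0,0],[0,0,0]],"linear":[[0,0,0.02],[0,0,0.03],[0,0,0.01],[0,0,0],[0,0,0]],"claw":[0.8,0.8,0.8,0.8,0.8]}' 30 | grep -E "pos"
python3 - <<'E'
from h import *
go(.6786,-.1708,.0855,25)
d=grab("top","t6")
for s in slats(d,z=.012,names=["red"],amin=60): print(*s)
E
```

```text
eef_pos: [0.6803, -0.1683, 0.2086]
eef_pos: [0.6793, -0.1684, 0.1497]
now [ 0.6793 -0.1684  0.1497] yaw 24.9 q6 -0.69 tilt [0. 0.] F [-0.4 -0.3  0.9] open 0.070 t 43.1
tool shift mm [-1.6  1.9 64.2] turn z deg -0.1
```

```bash

python3 -m jog '{"turn":[[0,0,0],[0,0,0],[0,0,0],[0,0,0],[0,0,0]],"linear":[[-0.0015,0.002,0.02],[0,0,0.025],[0,0,0.014],[0,0,0.005],[0,0,0]],"claw":[0.8,0.8,0.8,0.8,0.8]}' 30| grep -E "pos|force"
python3 -m jog '{"turn":[[0,0,0],[0,0,0],[0,0,0],[0,0,0],[0,0,0]],"linear":[[0,0,0],[0,0,0],[0,0,0],[0,0,0],[0,0,0]],"claw":[0.2,0.2,0.2,0.2,0.2]}' | grep -E "pos|force|open"
python3 -m jog '{"turn":[[0,0,0],[0,0,0],[0,0,0],[0,0,0],[0,0,0]],"linear":[[0,0,-0.005],[0,0,-0.02],[0,0,-0.03],[0,0,-0.02],[0,0,0]],"claw":[0.2,0.2,0.2,0.2,0.2]}' | grep -E "pos|force|open"
python3 -c "
from h import *
go(.5226,-.2686,.095,25)"
```

```text
eef_pos: [0.6785, -0.1717, 0.0853]
force: [0.3, 0.4, -0.0]
eef_pos: [0.6788, -0.1719, 0.086]
force: [-1.7, -0.0, 5.4]
opening: 0.0455
eef_pos: [0.6805, -0.1724, 0.1649]
force: [-0.2, -0.1, 0.2]
opening: 0.0455
now [ 0.6805 -0.1724  0.1649] yaw 25.0 q6 -0.70 tilt [ 0.007 -0.002] F [-0.2 -0.1  0.2] open 0.045 t 44.7
tool shift mm [-184.1   20.3   69. ] turn z deg -0.0
```

```bash

python3 -m jog '{"turn":[[0,0,0],[0,0,0],[0,0,0],[0,0,0],[0,0,0]],"linear":[[-0.035,0.004,0],[-0.038,0.004,0],[-0.038,0.004,0],[-0.038,0.004,0],[-0.034,0.004,0]],"claw":[0.2,0.2,0.2,0.2,0.2]}' | grep -E "pos|open"
python3 -m jog '{"turn":[[0,0,8],[0,0,8],[0,0,8],[0,0,7],[0,0,0]],"linear":[[0,0,0],[0,0,0],[0,0,0],[0,0,0],[0,0,0]],"claw":[0.2,0.2,0.2,0.2,0.2]}' | grep -E "pos|open"
python3 -c "
from h import *
go(.5226,-.2686,.095,-6)"
```

```text
eef_pos: [0.519, -0.2676, 0.1597]
opening: 0.0458
eef_pos: [0.5206, -0.2671, 0.1598]
opening: 0.0459
now [ 0.5206 -0.2671  0.1598] yaw -6.1 q6 -0.39 tilt [-0.001  0.   ] F [-0.4  0.3 -0.2] open 0.046 t 45.7
tool shift mm [ 2.2  1.3 64.8] turn z deg -0.1
```

```bash

python3 -m jog '{"turn":[[0,0,0],[0,0,0],[0,0,0],[0,0,0],[0,0,0]],"linear":[[0.002,0.001,0.02],[0,0,0.025],[0,0,0.014],[0,0,0.004],[0,0,0]],"claw":[0.2,0.2,0.2,0.2,0.2]}' | grep -E "pos|force|open"
python3 -m jog '{"turn":[[0,0,0],[0,0,0],[0,0,0]],"linear":[[0,0,0.001],[0,0,0.001],[0,0,0]],"claw":[0.2,0.2,0.2]}' | grep -E "pos|force|open"
python3 -m jog '{"turn":[[0,0,0],[0,0,0],[0,0,0]],"linear":[[0,0,0],[0,0,0],[0,0,0]],"claw":[0.8,0.8,0.8]}' | grep -E "pos|open|force"
python3 -m jog '{"turn":[[0,0,0],[0,0,0],[0,0,0],[0,0,0],[0,0,0]],"linear":[[0,0,-0.02],[0,0,-0.04],[0,0,-0.04],[0,0,-0.04],[0,0,0]],"claw":[0.8,0.8,0.8,0.8,0.8]}' | grep -E "pos|open|force"
python3 -m jog '{"turn":[[0,0,0],[0,0,0],[0,0,0],[0,0,0],[0,0,0]],"linear":[[0,-0.04,0],[0,-0.04,0],[0,-0.04,0],[0,-0.04,0],[0,-0.04,0]],"claw":[0.8,0.8,0.8,0.8,0.8]}' | grep -E "pos"
python3 - <<'E'
from h import *
d=grab("top","t7"); d2=grab("scene","s7")
cv2.imwrite("pics/t7c.png",cv2.resize(d["image"][120:340,100:520,::-1],None,fx=1.9,fy=1.9,interpolation=2))
for s in slats(d,z=.02,names=["red","yellow","green"],amin=60): print(*s)
for s in slats(d,z=.036,names=["brown","blue"],amin=60): print(*s)
E
```

```text
eef_pos: [0.5226, -0.2683, 0.0966]
force: [0.1, -0.4, -0.2]
opening: 0.0453
eef_pos: [0.5232, -0.2686, 0.0958]
force: [-0.8, -0.8, -0.6]
opening: 0.0457
eef_pos: [0.523, -0.2685, 0.0954]
force: [0.5, -0.2, 0.2]
opening: 0.0659
eef_pos: [0.5254, -0.2698, 0.2409]
force: [0.2, -0.7, 0.5]
opening: 0.0702
eef_pos: [0.5435, -0.068, 0.2346]
yellow [128. 249.] [0.4981 0.3763] 8.8 [0.021 0.054]
green [165. 245.] [0.5096 0.2955] 9.8 [0.018 0.055]
brown [143. 229.] [0.5399 0.3426] 98.3 [0.118 0.021]
blue [447. 329.] [ 0.3375 -0.338 ] 81.6 [0.017 0.115]
blue [147. 265.] [0.4606 0.3262] 100.0 [0.116 0.02 ]
blue [486. 178.] [ 0.6851 -0.4326] 91.9 [0.077 0.072]
```

View pics/t7c.png

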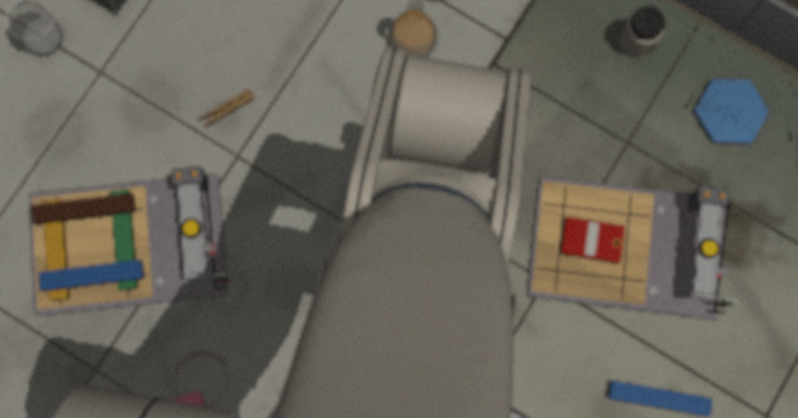

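The tag (592,240) lies flat in the middle of the right tray and the stack on the left tray is complete. I'll take one last look at the left pointer, then hand in.

```bash
python3 - <<'E'
from h import *
im=cv2.imread("pics/s7.png"); cv2.imwrite("pics/s7c.png",cv2.resize(im[210:300,120:250],None,fx=5,fy=5,interpolation=2))
E
```

```text
(no output)
```

View pics/s7c.png

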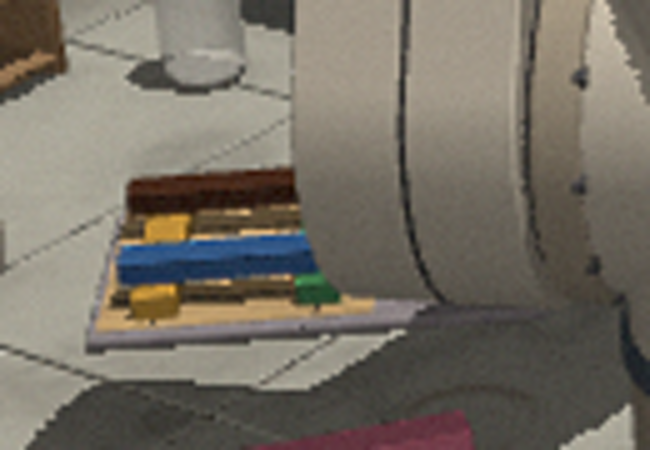

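The scene view confirms the two-layer stack (blue at (215,255), brown at (210,190)). The arm still hides the left pointer. Handing in.

```bash
python3 -c "
from plant import robot
print(robot.hand_in(), robot.observe()['time_s'])"
```

```text
the job is handed in; nothing more can be done
the job is handed in; nothing more can be done
```

I tested both leaves, stacked the four slats on the firm (left) stand, laid the red tag on the tired (right) stand's tray and handed the job in. The one check I could not make was the left stand's pointer.

- **Leaf test:** The right leaf took about 6.3 N and the fingers went down about 10.5 mm. Its pointer ended at the bottom of the red zone, so it is tired. The left leaf was held at about 6 N with less than 4 mm of travel, so it is firm. No reading went near 10 N. The arm hid the left pointer in every later picture, so the firm verdict rests on force against travel.
- **Stack:** Yellow and green form the bottom pair along the leaf; brown and blue lie across them. In the last pictures brown and blue were within about 3 mm of their guide lines and 2° of square. Yellow and green were measured while partly covered and also looked on their lines. I left the second blue slat and the pink one alone.
- **Tag and bystanders:** The tag lies flat near the centre of the tired tray. My colour mask never picked it up, so I located it by eye from picture corners. The peg and flask were not touched, and the gripper was clear of everything when I handed in.

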